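Gauge the safe bolts and clip them in the rack

ROBOT

A 6-joint arm with a two-finger parallel gripper is mounted at the origin on the work surface. World frame = base frame: x ahead of the robot, y to its left, z up, the work surface at z = 0. Lengths are in m, angles in degrees, forces in N, time in s.
With the tool pointing down it reaches from about 0.35 to 0.875 m from the base axis. Payload 4.2 kg.
Tool frame: the origin (TCP) lies where the fingers leave the gripper's body, on its centre line; the fingertips stand 70 mm ahead of it and the grasp point (between the pads) lies 51 mm ahead of it; z points along the fingers, y is the direction in which the jaws open and shut (so a half turn about z gives the same grasp; the last joint's range is limited). The gripper opens to 87 mm and grips with 3 to 60 N. Pads are 19 mm wide; open, the fingers measure 117 mm over their backs; the gripper's body (75 mm by 190 mm) begins 51 mm behind the grasp point.
Start: joints at [85.004, 22.042, 0.453, 0, -68.411, -14.817], TCP at [0.212, 0.588, 0.292] pointing down, gripper open.
Joint ranges: [-179.83, 179.83], [-69.29, 118.12], [-61.27, 80.66], [-181.25, 117.63], [-171.15, -9.14], [-177.46, 177.46]. Speed limits (degrees/s): [159.86, 159.86, 180, 180, 180, 180].

INTERFACE

Orientations are given as a 3x3 rotation matrix whose columns are the frame's x, y, z axes.
In Python, from station import sense, cams, job gives the robot as it stands. The module is installed in compiled form; this text tells all that it offers.
- The arm moves only by the shell command python3 -m handwheel 'ROWS'. ROWS is JSON, a list of rows, each a list of 5 numbers: the shift along the tool's x, y, z in cm, then the turn about the tool's z in degrees, then the opening, from 0 (shut) to 1 (fully open). A call has 1 to 10 rows; each row shifts and turns the commanded pose from where the row before left it, along the tool's axes as they then stand; what a row does not reach is not made up. A row lasts 1/8 s, in which the tool goes at most 62.5 mm and 10.7 degrees, less where a joint would pass 70% of its speed; a pose out of reach is approached as far as the arm can. A call with a gripper value outside its range is refused whole. The fingers move at their own pace and stop on an object; the grip force is fixed at half the most. Time passes only in rows, so rows that do not move let the fingers close. It gives the time, the measured TCP pose, the force and the opening at its end, in the units of the state.
- sense(): the state, without advancing time (a new reading comes with each control period).
- cams.capture(name): name is "side" or "top" or "wrist"; returns the picture (480x640x3 uint8, red, green, blue); there is no depth.
- cams.camera_params(name): a dict with "fx", "fy", "cx", "cy" (pixels), "origin" and "rotation" of the camera in the world. Camera axes: x right, y down, z forward; pixel columns grow to the right and rows downward; lengths in m; the calibration is good to about 2 mm. A picture is of the moment at which its call begins: read the wrist's pose just before it. camera_params takes no time and is no camera call; for the wrist camera it gives the pose at the moment of the call.
- job.finish_job(): hands the job in, once; it reports no verdict.
The state is a dict: "time_s": time; "joints": joint angles; "joint_velocities": joint speeds; "effort": joint torques, N m; "tcp_pos": TCP position; "ee_rot": TCP orientation; "wrist_force": force on the tool from outside, world axes, zero at the start; "moment": the same for the moment, N m; "gripper_width": opening from 0.0 (shut) to 1.0 (fully open).
Only numpy, scipy, OpenCV 4.12 (cv2) and the standard library are available. Lean on these libraries where they do the work, as an engineer would, in place of code of your own. Each camera call takes 0.05 s, during which the arm holds its last target. There are 200 camera calls.

TASK

Sort the overhauled safe bolts that lie on the bench, one at a time from the thickest to the thinnest: push each one shank first through the row of gauge rings until a ring stops it, draw it out again, and press it down into the spring clip of its own width on the rack, shank pointing away from you and block on its rest, until it sits at the bottom with the jaw closed over it. Finish and let go of each bolt before taking the next, and leave the other things on the bench where they are.

Things in the scene. Friction and masses are not known exactly. Their poses are not given: they have to be found in the camera images.
- bolt_25: safe bolt, thickest of four sizes (may be absent): dark square tail block 44 mm long, 30 x 30 mm across, with a bright round shank 25 mm thick sticking out 85 mm on its axis, end bevelled 1.5 mm. Lies level on its block, axis 15 mm above the bench. Origin: on the axis, centre of the block; x along the shank to its tip. About 0.32 kg, centre of mass within the block
- tip_25 (a point): centre of the free end of the 25 mm shank, 107 mm along x from the bolt's origin
- bolt_20: safe bolt, second thickest of four sizes (may be absent): dark square tail block 44 mm long, 30 x 30 mm across, with a bright round shank 20 mm thick sticking out 85 mm on its axis, end bevelled 1.5 mm. Lies level on its block, axis 15 mm above the bench. Origin: on the axis, centre of the block; x along the shank to its tip. About 0.28 kg, centre of mass within the block
- tip_20 (a point): centre of the free end of the 20 mm shank, 107 mm along x from the bolt's origin
- bolt_15: safe bolt, third thickest of four sizes (may be absent): dark square tail block 44 mm long, 30 x 30 mm across, with a bright round shank 15 mm thick sticking out 85 mm on its axis, end bevelled 1.5 mm. Lies level on its block, axis 15 mm above the bench. Origin: on the axis, centre of the block; x along the shank to its tip. About 0.25 kg, centre of mass within the block
- tip_15 (a point): centre of the free end of the 15 mm shank, 107 mm along x from the bolt's origin
- bolt_10: safe bolt, thinnest of four sizes (may be absent): dark square tail block 44 mm long, 30 x 30 mm across, with a bright round shank 10 mm thick sticking out 85 mm on its axis, end bevelled 1.5 mm. Lies level on its block, axis 15 mm above the bench. Origin: on the axis, centre of the block; x along the shank to its tip. About 0.22 kg, centre of mass within the block
- tip_10 (a point): centre of the free end of the 10 mm shank, 107 mm along x from the bolt's origin
- gauge: fixed ring gauge: five coaxial steel rings in a row on posts on a grey plate (94 x 66 x 12 mm), bores 28, 23, 18, 13, 8 mm, each 6 mm thick, rim 7 mm wide, front faces 0, 16, 32, 48, 64 mm from the mouth. Level axis along the gauge's x, 70 mm above the bench, widest ring first, towards the robot. Origin: on the bench below the mouth
- mouth (a point): centre of the widest ring's front face, on the rings' axis; x points into the row. Stopping faces: at 16 mm for the 25 mm bolt, 32 mm for the 20, 48 mm for the 15, 64 mm for the 10 (the bevelled end enters the stopping ring by about 1 mm)
- rack: fixed plywood rack, base 130 x 226 x 12 mm, with four fork clips 62 mm apart, widest on the left (+y), narrowest on the right; each has a flat saddle, a fixed prong on its -y side and a sprung jaw with a round black nose on its +y side; before each clip a black rest (26 x 16 mm) for the tail block. Origin: on the bench below the row of clips; x points away from the robot
- clip_25 (a point): seated axis of the 25 mm shank at its clip's middle, 60 mm above the bench, axes as the rack; clip 20 mm long along x, prong 0.75 mm off the shank and flared on top. Pressed straight down (5 to 15 N), the shank swings the jaw outwards and it closes over it. Seated: axis along +x through this point, block centre 43 mm before it, tip 64 mm beyond (within 10 mm)
- clip_20 (a point): seated axis of the 20 mm shank at its clip's middle, 60 mm above the bench, axes as the rack; clip 20 mm long along x, prong 0.75 mm off the shank and flared on top. Pressed straight down (5 to 15 N), the shank swings the jaw outwards and it closes over it. Seated: axis along +x through this point, block centre 43 mm before it, tip 64 mm beyond (within 10 mm)
- clip_15 (a point): seated axis of the 15 mm shank at its clip's middle, 60 mm above the bench, axes as the rack; clip 20 mm long along x, prong 0.75 mm off the shank and flared on top. Pressed straight down (5 to 15 N), the shank swings the jaw outwards and it closes over it. Seated: axis along +x through this point, block centre 43 mm before it, tip 64 mm beyond (within 10 mm)
- clip_10 (a point): seated axis of the 10 mm shank at its clip's middle, 60 mm above the bench, axes as the rack; clip 20 mm long along x, prong 0.75 mm off the shank and flared on top. Pressed straight down (5 to 15 N), the shank swings the jaw outwards and it closes over it. Seated: axis along +x through this point, block centre 43 mm before it, tip 64 mm beyond (within 10 mm)
- padlock: brass padlock standing upright, 45 x 24 x 74 mm, a bystander; origin centre of its underside
- oil_can: aluminium can, 44 mm across, 120 mm tall, a bystander; origin centre of its underside
- screwdriver: screwdriver lying on the bench, a bystander; origin near its middle
- wrench: wrench lying on the bench, a bystander; origin near its middle
- lock_cylinder: brass lock cylinder 60 mm long, a bystander; origin under one end
There are look-alikes about, which are no part of the job. What is shaped like the bolt_15 but blue or orange is not meant.

How it is judged:
By the outcome, as a careful person would: the job done as asked, in the order asked, and still so for the second after the job is handed in, with the robot touching nothing.
Of bolt_25, bolt_20, bolt_15, bolt_10 only 3 to 4 are there at a start; the rules pass over those that are not, and their reading is None.
At some moment in a run one of bolt_25, bolt_20, bolt_15, bolt_10 may be knocked a few centimetres aside while the robot is not near it.
It also fails if it takes over 210 s, if anything falls off the work surface, if the arm or the gripper's body presses on something with over 40 N, if the wrist force passes 120 N, or if a joint passes its speed limit or range.

## Working session

There is one attempt and no reset: what is moved stays moved. The work goes in short steps, Python scripts to look and compute and a shell command to move; the robot and the scene stay as the last step left them, time stands still between calls to the robot, and variables do not carry over. Pictures are saved under pics/ and viewed, about 12 in all and at most 16, crops included, and the job is handed in when it is done.

```bash
mkdir -p pics
python3 - <<'E'
from station import sense,cams
import cv2,numpy as np
s=sense();print(s)
for n in("top","side","wrist"):
    im=cams.capture(n);cv2.imwrite(f"pics/{n}0.png",im[:,:,::-1])
    p=cams.camera_params(n);print(n,p)
E
```

```text
{'time_s': 0.0, 'joints': array([ 8.50045285e+01,  2.20912740e+01,  3.79885903e-01, -2.91039450e-02,
       -6.84107606e+01, -1.48161722e+01]), 'joint_velocities': array([ 0.03992026,  0.01692036,  0.00282111,  0.0082243 , -0.05872733,
        0.05112129]), 'effort': array([ 4.58476952e-04, -3.90662313e+01,  1.87399185e+01,  4.21986938e+00,
        1.09491797e-02, -1.85450344e-04]), 'tcp_pos': array([0.21165796, 0.5875931 , 0.29115446]), 'ee_rot': array([[ 9.40748406e-01, -3.39104713e-01, -6.56165091e-04],
       [-3.39105336e-01, -9.40746105e-01, -2.08262396e-03],
       [ 8.89428490e-05,  2.18173426e-03, -9.99997616e-01]]), 'wrist_force': array([0.06181612, 0.85605617, 0.26081427]), 'moment': array([-0.00815274, -0.05806189, -0.0194158 ]), 'gripper_width': 0.9970629455929555}
top {'fx': 475.5670113567217, 'fy': 475.5670113567217, 'cx': 326.25433350675434, 'cy': 238.19485653036236, 'origin': array([ 0.31667409, -0.13254477,  1.58796627]), 'rotation': array([[ 0.02281031, -0.98814031,  0.15184999],
       [-0.9996343 , -0.02474996, -0.01089535],
       [ 0.01452442, -0.15154593, -0.9883435 ]])}
side {'fx': 477.1631367134959, 'fy': 477.1631367134959, 'cx': 323.1893086670678, 'cy': 237.17023060149688, 'origin': array([ 0.23183682, -1.06023873,  0.85585938]), 'rotation': array([[ 0.94998596, -0.18957089,  0.24817243],
       [-0.31203116, -0.60869788,  0.72946792],
       [ 0.01277615, -0.77042182, -0.63740646]])}
wrist {'fx': 359.1514291101271, 'fy': 359.1514291101271, 'cx': 314.9176399441425, 'cy': 246.82169490980988, 'origin': array([0.2910693 , 0.56066069, 0.38325152]), 'rotation': array([[-0.33968987, -0.89572942, -0.28684419],
       [-0.94053671,  0.32390142,  0.10236484],
       [ 0.00121805,  0.30455979, -0.95249244]])}
```

View pics/top0.png

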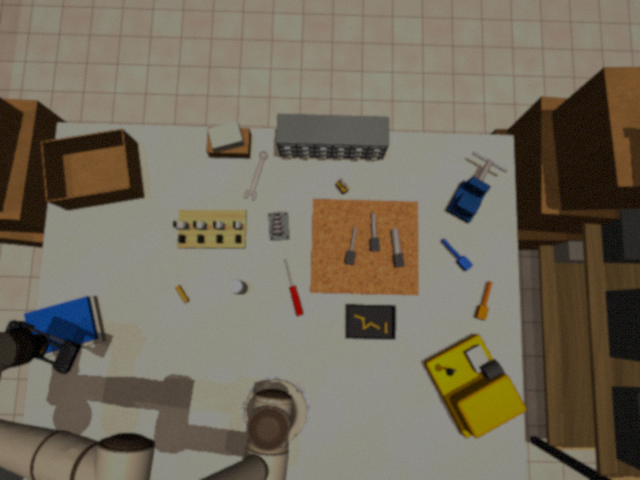

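View pics/side0.png

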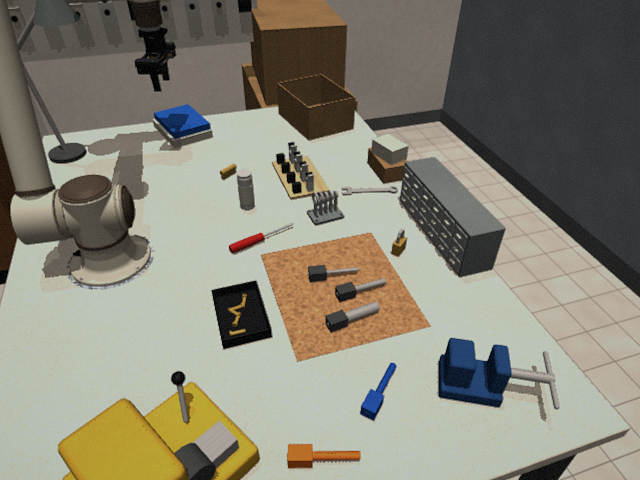

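Three bright-shank bolts lie on the cork mat: blocks in the top view at about (398,262), (374,244) and (350,257). The blue one (463,262) and the orange one (483,314) are look-alikes. The gauge is at (278,226) and the rack at (211,229).

```bash
cat > h.py <<'E'
import numpy as np,cv2
from station import sense,cams
def ray(p,u,v):
    d=p['rotation']@np.array([(u-p['cx'])/p['fx'],(v-p['cy'])/p['fy'],1]);return p['origin'],d
def pz(p,u,v,z):
    o,d=ray(p,u,v);return o+d*(z-o[2])/d[2]
def proj(p,X):
    c=p['rotation'].T@(np.asarray(X,float)-p['origin']);return np.array([p['fx']*c[0]/c[2]+p['cx'],p['fy']*c[1]/c[2]+p['cy']])
def tri(obs):
    A=np.zeros((3,3));b=np.zeros(3)
    for p,u,v in obs:
        o,d=ray(p,u,v);d=d/np.linalg.norm(d);M=np.eye(3)-np.outer(d,d);A+=M;b+=M@o
    X=np.linalg.solve(A,b)
    return X,[np.round(proj(p,X)-[u,v],1) for p,u,v in obs]
def shift(target,tcp=None,R=None):
    "tool-axis shift in cm to bring TCP to target"
    s=sense();return (s['ee_rot'].T@(np.asarray(target)-s['tcp_pos']))*100
E
python3 - <<'E'
from h import *
t=cams.camera_params('top');s=cams.camera_params('side')
for n,a,z in [("b1",(398,262),.02),("b1tip",(395,231),.02),("b2",(374,244),.02),("b2tip",(374,213),.02),("b3",(350,257),.02),("b3tip",(354,229),.02),("gauge",(278,240),.01),("gfar",(278,212),.09),("rackSW",(178,248),.012),("rackNW",(178,210),.012),("rackSE",(246,247),.012),("rackNE",(246,210),.012)]: print(n,pz(t,*a,z).round(3))
for n,a,b in [("b1",(398,262),(337,318)),("b2",(374,244),(345,291)),("b3",(350,257),(317,272))]: print(n,tri([(t,*a),(s,*b)]))
S=sense();w=cams.camera_params('wrist')
print("cam in tool",S['ee_rot'].T@(w['origin']-S['tcp_pos']),S['ee_rot'].T@w['rotation'])
E
```

```text
b1 [ 0.484 -0.39   0.02 ]
b1tip [ 0.588 -0.38   0.02 ]
b2 [ 0.542 -0.309  0.02 ]
b2tip [ 0.647 -0.309  0.02 ]
b3 [ 0.496 -0.23   0.02 ]
b3tip [ 0.591 -0.242  0.02 ]
gauge [0.549 0.012 0.01 ]
gfar [0.628 0.008 0.09 ]
rackSW [0.513 0.342 0.012]
rackNW [0.642 0.352 0.012]
rackSE [0.522 0.117 0.012]
rackNE [0.648 0.123 0.012]
b1 (array([ 0.48944383, -0.39047609,  0.02390427]), [array([ 0.4, -1.9]), array([-2.7,  0.4])])
b2 (array([ 0.54385992, -0.31019321,  0.01636961]), [array([ 0.1, -0.4]), array([-0.6,  0.1])])
b3 (array([ 0.49778222, -0.23030304,  0.02032883]), [array([ 0.1, -0.4]), array([-0.5,  0.1])])
cam in tool [ 0.08381843 -0.00131362 -0.0918272 ] [[-6.75981769e-04 -9.52439825e-01 -3.04725980e-01]
 [ 9.99999657e-01 -4.97895659e-04 -6.62122351e-04]
 [ 4.78909954e-04 -3.04726323e-01  9.52439835e-01]]
```

```bash
python3 -m handwheel '[[0,0,0,-10,1],[0,0,0,-9.8,1],[4,4,0,0,1],[4,4,0,0,1],[4,4,0,0,1],[4,4,0,0,1],[4,4,0,0,1],[4,4,0,0,1],[4,4,0,0,1],[4,4,0,0,1]]'; python3 -m handwheel '[[3,4,0,0,1],[3,4,0,0,1],[0,0,0,0,1]]'
python3 - <<'E'
from h import *
import pickle
s=sense();print(s['tcp_pos'],s['ee_rot'].round(4))
p=cams.camera_params('wrist');im=cams.capture('wrist');cv2.imwrite('pics/w1.png',im[:,:,::-1]);pickle.dump(p,open('w1.pkl','wb'))
E
```

```text
time_s: 1.4
tcp_pos: [0.5327, 0.2664, 0.292]
ee_rot: [[1.0, -0.0, -0.0], [-0.0, -1.0, -0.0], [-0.0, 0.0, -1.0]]
wrist_force: [1.0, 1.2, -0.1]
gripper_width: 1.001
time_s: 1.78
tcp_pos: [0.593, 0.1851, 0.2913]
ee_rot: [[1.0, -0.005, -0.001], [-0.005, -1.0, -0.001], [-0.001, 0.001, -1.0]]
wrist_force: [0.0, -0.0, -0.2]
gripper_width: 1.001
[0.59303497 0.18512621 0.29134003] [[ 1.0e+00 -5.1e-03 -1.2e-03]
 [-5.1e-03 -1.0e+00 -9.0e-04]
 [-1.2e-03  9.0e-04 -1.0e+00]]
```

View pics/w1.png

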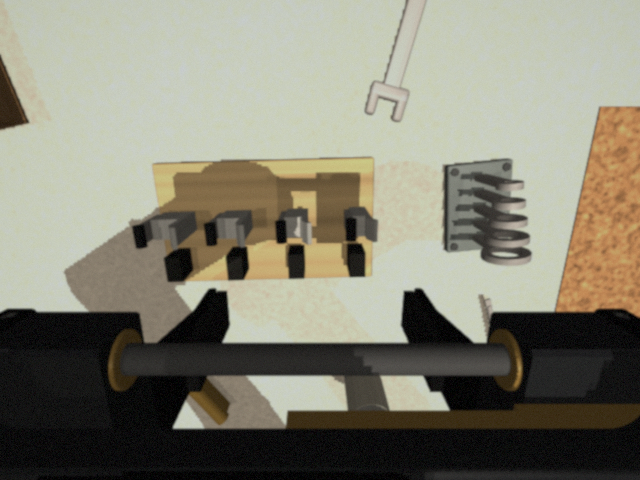

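Rack base corners are near (153,163), (373,157) and (371,279); the gauge plate is at (445-512,160-250). Next, a second view and then on over the bolts.

```bash
python3 -m handwheel '[[-1,6,0,0,1],[-1,6,0,0,1],[0,2,0,0,1],[0,0,0,0,1]]'
python3 - <<'E'
from h import *
import pickle
p=cams.camera_params('wrist');im=cams.capture('wrist');cv2.imwrite('pics/w2.png',im[:,:,::-1]);pickle.dump(p,open('w2.pkl','wb'))
E
python3 -m handwheel '[[0,6,0,0,1],[0,6,0,0,1],[0,6,0,0,1],[0,6,0,0,1],[0,6,0,0,1],[0,4,0,0,1],[0,0,0,0,1]]'
python3 - <<'E'
from h import *
import pickle
p=cams.camera_params('wrist');im=cams.capture('wrist');cv2.imwrite('pics/w3.png',im[:,:,::-1]);pickle.dump(p,open('w3.pkl','wb'))
a=cv2.imread('pics/w1.png')[140:300,120:400];b=cv2.imread('pics/w2.png')
b2=b[120:300,20:420];
print(p['origin'])
cv2.imwrite('pics/c1.png',np.vstack([cv2.resize(b,(800,600))[0:380],cv2.resize(cv2.imread('pics/w3.png')[60:310,80:560],(800,417))])[:797])
E
python3 -c "
import cv2
i=cv2.imread('pics/c1.png');cv2.imwrite('pics/c1.png',cv2.resize(i,(600,598)))"
```

```text
time_s: 2.33
tcp_pos: [0.5715, 0.0478, 0.2925]
ee_rot: [[1.0, -0.001, 0.001], [-0.001, -1.0, 0.0], [0.001, -0.0, -1.0]]
wrist_force: [-1.1, 0.1, -0.2]
gripper_width: 0.994
time_s: 3.25
tcp_pos: [0.5724, -0.2931, 0.2912]
ee_rot: [[1.0, -0.002, -0.001], [-0.002, -1.0, 0.0], [-0.001, -0.0, -1.0]]
wrist_force: [-0.5, 0.2, -0.6]
gripper_width: 1.0
[ 0.6568085  -0.29203569  0.38289521]
```

View pics/c1.png

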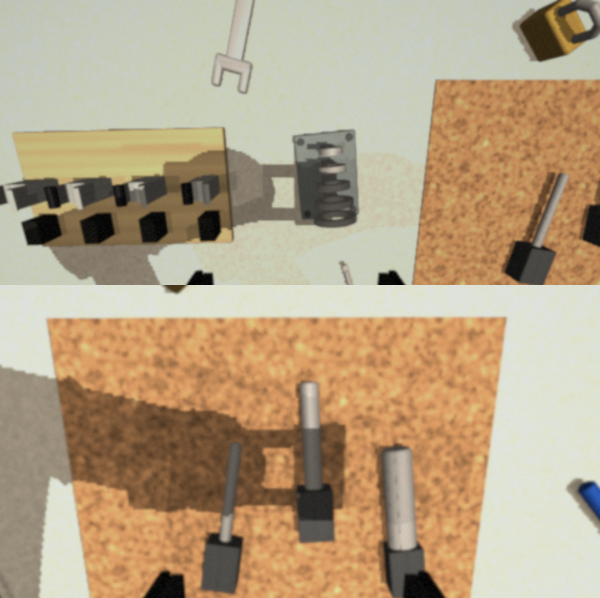

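```bash
cat >> h.py <<'E'
def rect(im,p,x0,x1,y0,y1,z,k):
    "ortho picture of plane z: up = +x, left = +y, k px per mm"
    W=int((y1-y0)*1000*k);H=int((x1-x0)*1000*k)
    dst=np.float32([[0,0],[W,0],[W,H],[0,H]])
    src=np.float32([proj(p,(x,y,z)) for x,y in((x1,y1),(x1,y0),(x0,y0),(x0,y1))])
    o=cv2.warpPerspective(im,cv2.getPerspectiveTransform(src,dst),(W,H),flags=cv2.INTER_CUBIC)
    for i in range(int(np.ceil(y0*50)),int(y1*50)+1):
        u=int((y1-i/50)*1000*k);cv2.line(o,(u,0),(u,6),(0,0,255),1);cv2.putText(o,str(i*2),(u,16),0,.35,(0,0,255),1)
    for i in range(int(np.ceil(x0*50)),int(x1*50)+1):
        v=int((x1-i/50)*1000*k);cv2.line(o,(0,v),(6,v),(0,0,255),1);cv2.putText(o,str(i*2),(8,v+4),0,.35,(0,0,255),1)
    return o
E
python3 - <<'E'
from h import *
import pickle
p=pickle.load(open('w3.pkl','rb'));im=cv2.imread('pics/w3.png')
cv2.imwrite('pics/r3.png',rect(im,p,.45,.67,-.44,-.19,.015,2.7))
E
```

```text
(no output)
```

View pics/r3.png

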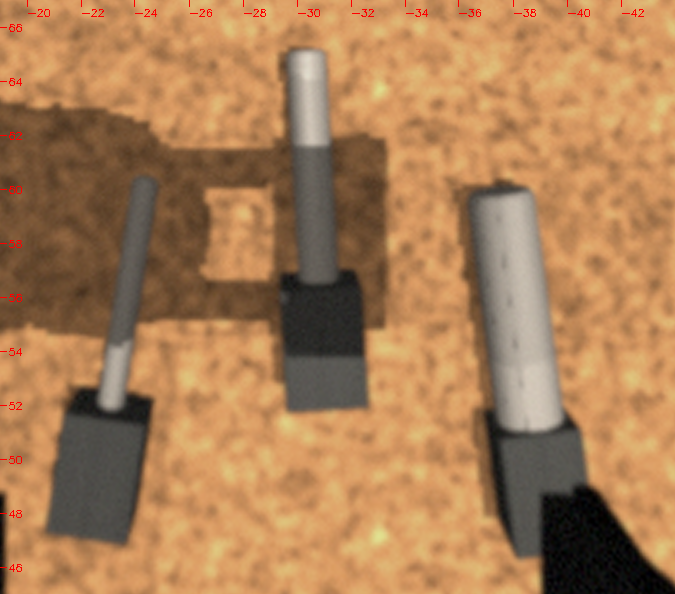

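The sizes come from the rectified shank widths: 24 mm → bolt_25 at (540,430), 14 mm → bolt_15 at (318,280), 10 mm → bolt_10 at (110,410). bolt_20 is absent. The blue and orange ones are decoys lying off the mat. This picture already serves as the enlarged crop confirming which is which. Next I measure the gauge and rack from w1/w2.

Run:
```python
from h import *
import pickle
P=[];
for n in('w1','w2'):
    p=pickle.load(open(n+'.pkl','rb'));im=cv2.imread(f'pics/{n}.png')
    a=rect(im,p,.51,.66,.11,.36,.012,1.6);b=rect(im,p,.51,.66,-.04,.06,.07,1.6)
    g=rect(im,p,.51,.66,-.04,.06,.012,1.6)
    P.append(np.hstack([a,g,b]))
o=np.vstack(P);print(o.shape);cv2.imwrite('pics/r4.png',o[:, :800])
```

```text
(480, 720, 3)
```

View pics/r4.png

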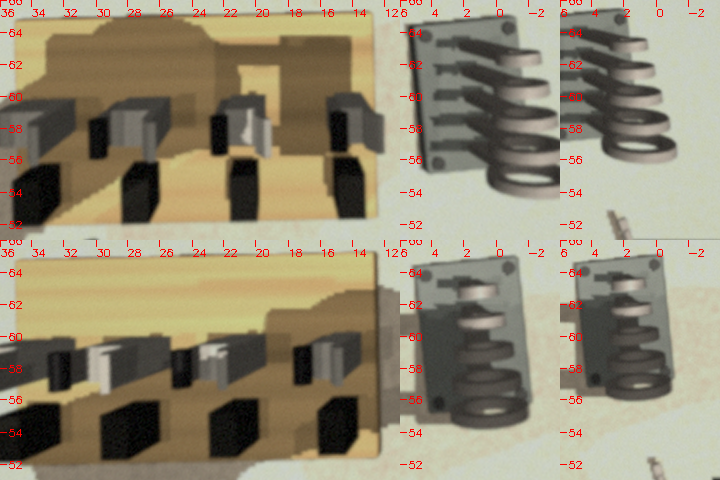

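```bash
python3 -m handwheel '[[-4,4.8,0,-7,0.6],[-4.53,4.25,0,0,0.6],[0,0,5,0,0.6],[0,0,5,0,0.6],[0,0,0,0,0.6]]'
python3 - <<'E'
from h import *
import math
s=sense();R=s['ee_rot'];print(s['tcp_pos'],math.degrees(math.atan2(R[1,0],R[0,0])),shift((.493,-.3886,.074)))
im=cams.capture('wrist');p=cams.camera_params('wrist');cv2.imwrite('pics/w5.png',im[:,:,::-1])
print(proj(p,(.493,-.3886,.03)),proj(p,(.599,-.3754,.015)))
o=im[:,:,::-1].copy()
def at(d,l,z):
    y=math.radians(7.1);return (.493+d*math.cos(y)-l*math.sin(y),-.3886+d*math.sin(y)+l*math.cos(y),z)
for a,b in [((.022,.0125,.015),(.107,.0125,.015)),((.022,-.0125,.015),(.107,-.0125,.015)),((-.022,.015,.03),(.022,.015,.03)),((-.022,-.015,.03),(.022,-.015,.03)),((.022,-.015,.03),(.022,.015,.03)),((.107,-.0125,.015),(.107,.0125,.015))]:
    cv2.line(o,tuple(int(v) for v in proj(p,at(*a))),tuple(int(v) for v in proj(p,at(*b))),(0,255,0),1)
cv2.imwrite('pics/w5o.png',o)
E
```

```text
time_s: 3.92
tcp_pos: [0.4908, -0.385, 0.1883]
ee_rot: [[0.992, 0.124, -0.008], [0.124, -0.992, 0.005], [-0.008, -0.006, -1.0]]
wrist_force: [-0.1, 1.0, 0.6]
gripper_width: 0.615
[ 0.49080915 -0.38499634  0.18833074] 7.1015405916415135 [ 0.2609383   0.44960558 11.42903391]
[320.37456614 250.5179925 ] [320.87338651  97.17716662]
```

View pics/w5o.png

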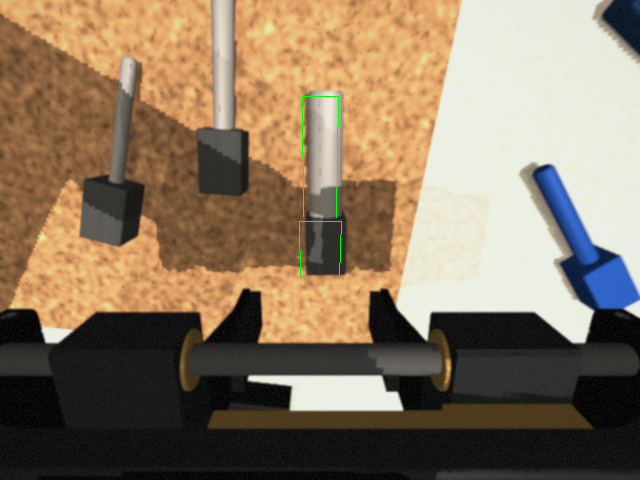

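Only bolt_25 is under the gripper; it sits 2 mm further to -y than estimated (image right). The blue decoy is at (580,230). Grasping.

```bash
python3 -m handwheel '[[0.45,0.6,4,0,0.6],[0,0,4,0,0.6],[0,0,3.4,0,0.6],[0,0,0,0,0.6],[0,0,0,0,0],[0,0,0,0,0],[0,0,0,0,0],[0,0,0,0,0]]'; python3 -m handwheel '[[0,0,-4,0,0],[0,0,-4,0,0],[0,0,-2,0,0],[0,0,0,0,0]]'
python3 - <<'E'
from h import *
s=sense();print(s['tcp_pos'],s['gripper_width']*87,shift((.44,.0,.19)))
E
```

```text
time_s: 4.97
tcp_pos: [0.4977, -0.393, 0.08]
ee_rot: [[0.993, 0.122, 0.002], [0.122, -0.993, -0.001], [0.002, 0.001, -1.0]]
wrist_force: [-1.1, 4.5, 5.8]
gripper_width: 0.343
time_s: 5.48
tcp_pos: [0.4972, -0.3935, 0.1794]
ee_rot: [[0.993, 0.121, 0.003], [0.121, -0.993, -0.001], [0.003, 0.001, -1.0]]
wrist_force: [0.4, -0.2, -4.3]
gripper_width: 0.341
[ 0.4972416  -0.39345489  0.17942836] 29.685213274018356 [ -0.90956749 -39.74772483  -1.11450574]
```

```bash
python3 -m handwheel '[[-0.2,-5,-0.5,0,0],[-0.2,-5,-0.5,0,0],[-0.2,-5,0,0,0],[-0.2,-5,0,0,0],[-0.2,-5,0,0,0],[-0.2,-5,0,0,0],[-0.2,-5,0,0,0],[0,-4.6,0,2,0],[0,0,0,0,0],[0,0,0,0,0]]'
python3 - <<'E'
from h import *
import math,pickle
for i in range(3):
    s=sense();R=s['ee_rot'];print(s['tcp_pos'],math.degrees(math.atan2(R[1,0],R[0,0])))
    p=cams.camera_params('wrist');im=cams.capture('wrist');print(p['origin'],s['wrist_force'])
cv2.imwrite('pics/w6.png',im[:,:,::-1]);pickle.dump((p,s),open('w6.pkl','wb'))
E
```

```text
time_s: 6.72
tcp_pos: [0.4341, -0.002, 0.1872]
ee_rot: [[0.996, 0.087, -0.003], [0.087, -0.996, -0.001], [-0.003, 0.001, -1.0]]
wrist_force: [0.6, 0.3, -4.2]
gripper_width: 0.344
[ 0.43412029 -0.0020004   0.18719023] 5.011419130013718
[0.51832841 0.00663286 0.27878959] [ 0.56296911  0.34460347 -4.21845028]
[ 0.43433432 -0.00242963  0.18733647] 4.947625308757286
[0.51849989 0.00611438 0.27898253] [-0.94719313 -0.42570185 -3.3172104 ]
[ 0.43451085 -0.00265706  0.18752257] 4.907321802467882
[0.51864393 0.00580887 0.27918982] [-0.397972   -0.22052437 -3.85877811]
```

View pics/w6.png

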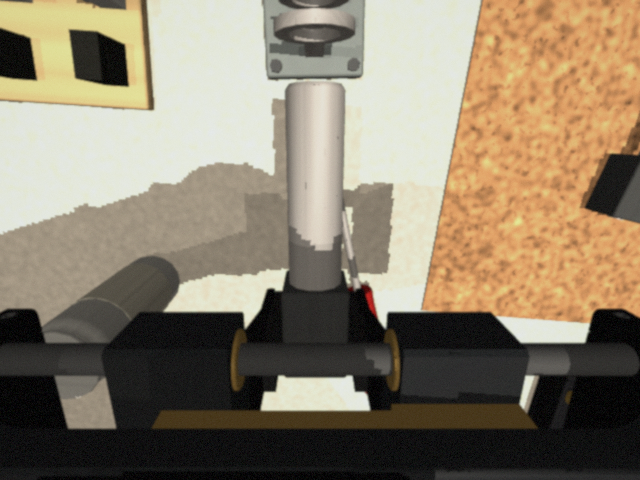

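The bolt is centred in the gripper (shank u≈315). The mouth ring is centred at about (314,22) and the plate front edge is at row 77. The shank widths hint that the tip is drooping, so I'll measure the edges.

Run:
```python
from h import *
im=cv2.imread('pics/w6.png').astype(float).mean(2)
for r in (95,110,130,150,170,190,210,225,250,270,280):
    row=cv2.GaussianBlur(im[r-1:r+2].mean(0)[None],(5,1),0)[0];g=np.diff(row)
    print(r,[(i,int(g[i])) for i in range(265,370) if abs(g[i])>6 and abs(g[i])>=abs(g[i-1]) and abs(g[i])>=abs(g[i+1])])
i=cams.capture('side');p=cams.camera_params('side')
u,v=proj(p,(.5,0,.12)).astype(int);print(u,v)
cv2.imwrite('pics/s6.png',cv2.resize(i[v-60:v+60,u-80:u+80,::-1],None,fx=5,fy=5,interpolation=cv2.INTER_CUBIC))
```

```text
95 [(284, -36), (289, 8), (340, -7), (344, 28)]
110 [(271, -24), (284, -14), (289, 7), (338, -6), (340, -6), (344, 25)]
130 [(273, -22), (284, -13), (289, 8), (338, -6), (344, 24)]
150 [(275, -21), (285, -12), (290, 8), (294, 6), (338, -7), (343, 26)]
170 [(274, -23), (285, -12), (290, 8), (338, -6), (343, 25)]
190 [(286, -9), (291, 8), (338, -7), (343, 6), (349, 8), (354, -13)]
210 [(286, -7), (290, 8), (337, -7), (345, 29), (352, -27)]
225 [(286, -6), (292, 10), (338, -8), (343, 23), (346, -6), (348, 14), (352, -26)]
250 [(288, -13), (314, 12), (331, -12), (340, 14), (347, 21), (351, -18)]
270 [(265, 17), (269, -8), (280, 10), (286, -29), (342, 28), (347, -29), (357, 8)]
280 [(284, -51), (288, 13), (340, -11), (345, 51), (349, -25), (353, 18), (360, 13), (364, -8), (367, 9)]
292 190
```

View pics/s6.png

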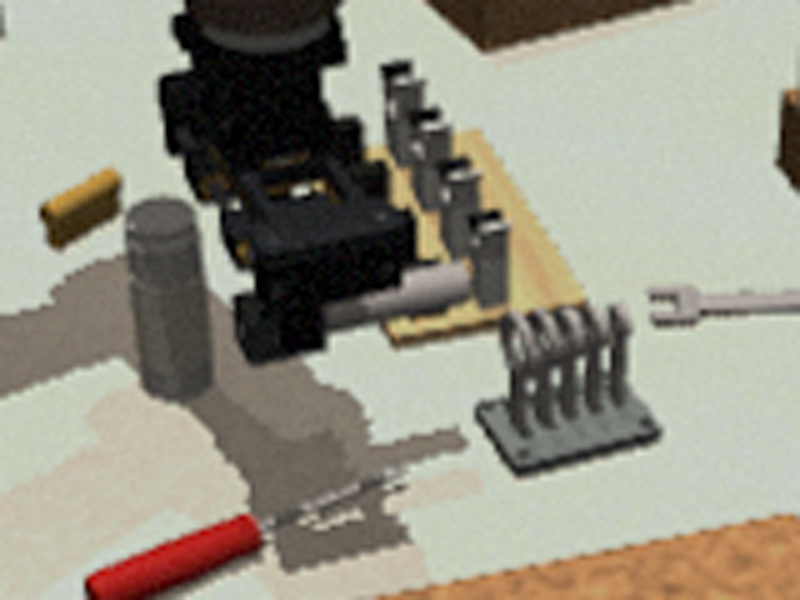

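Run:
```python
from h import *
import pickle
p,s=pickle.load(open('w6.pkl','rb'))
T=lambda X:(s['ee_rot'].T@(X-s['tcp_pos'])*1000).round(1)
for q in [(314.5,20),(314.5,23),(314.5,26)]: X=pz(p,*q,.07);print(X.round(4),T(X))
for q in [(266,77),(362,77)]: X=pz(p,*q,.012);print(X.round(4),T(X))
im=cv2.imread('pics/w6.png')[0:120,220:400];cv2.imwrite('pics/c6.png',cv2.resize(im,None,fx=4.4,fy=4.4,interpolation=cv2.INTER_CUBIC))
```

```text
[0.5723 0.0107 0.07  ] [138.7  -1.6 117.3]
[0.571  0.0106 0.07  ] [137.3  -1.6 117.3]
[0.5697 0.0105 0.07  ] [136.   -1.6 117.3]
[0.5508 0.042  0.012 ] [120.  -34.6 175.3]
[ 0.5563 -0.0229  0.012 ] [119.9  30.5 175.3]
```

View pics/c6.png

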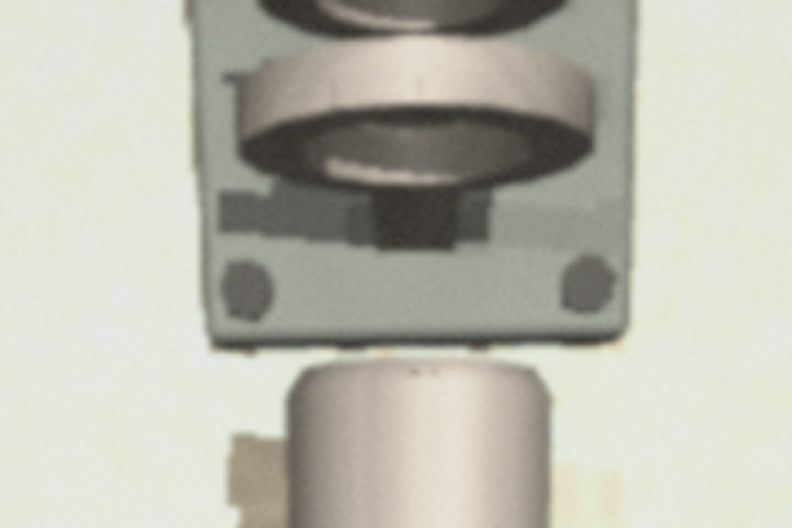

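```bash
python3 -m handwheel '[[0,-0.04,2.7,0,0],[0,0,2.7,0,0],[1.5,0,0,0,0],[1.2,0,0,0,0],[0,0,0,0,0],[0,0,0,0,0]]'; python3 -m handwheel '[[0.3,0,0,0,0],[0.3,0,0,0,0],[0.3,0,0,0,0],[0,0,0,0,0]]';  python3 -m handwheel '[[0.3,0,0,0,0],[0.3,0,0,0,0],[0,0,0,0,0]]'
python3 - <<'E'
from h import *
im=cams.capture('wrist');cv2.imwrite('pics/w7.png',im[:,:,::-1])
c=im[0:150,220:400,::-1];cv2.imwrite('pics/c7.png',cv2.resize(c,None,fx=4,fy=4,interpolation=cv2.INTER_CUBIC))
E
```

```text
time_s: 7.68
tcp_pos: [0.4619, 0.0008, 0.1347]
ee_rot: [[0.996, 0.086, 0.001], [0.086, -0.996, 0.0], [0.001, -0.0, -1.0]]
wrist_force: [0.3, -0.1, -3.6]
gripper_width: 0.344
time_s: 8.18
tcp_pos: [0.4711, 0.0018, 0.1342]
ee_rot: [[0.996, 0.087, 0.0], [0.087, -0.996, 0.0], [0.0, 0.0, -1.0]]
wrist_force: [-0.3, 0.5, -3.6]
gripper_width: 0.342
time_s: 8.55
tcp_pos: [0.4771, 0.0023, 0.1343]
ee_rot: [[0.996, 0.087, 0.0], [0.087, -0.996, 0.0], [0.0, 0.0, -1.0]]
wrist_force: [-0.2, 0.1, -4.1]
gripper_width: 0.342
```

View pics/c7.png

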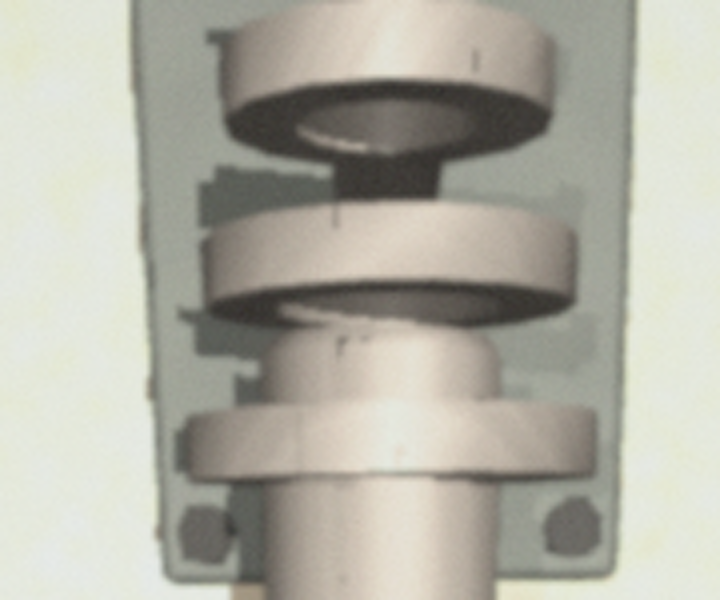

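The shank is through ring 1, about 1 mm left of centre (382 vs 393 in the crop), with the tip about 5 mm short of ring 2. Correcting and pushing to the stop.

```bash
python3 -m handwheel '[[0,0.1,0,0,0],[0.3,0,0,0,0],[0.2,0,0,0,0],[0,0,0,0,0]]'; python3 -m handwheel '[[0.2,0,0,0,0],[0,0,0,0,0]]';  python3 -m handwheel '[[0.15,0,0,0,0],[0,0,0,0,0]]'
```

```text
time_s: 9.1
tcp_pos: [0.4804, 0.0013, 0.1338]
ee_rot: [[0.996, 0.087, -0.004], [0.087, -0.996, -0.001], [-0.004, 0.0, -1.0]]
wrist_force: [-3.9, 0.3, -0.4]
gripper_width: 0.342
time_s: 9.35
tcp_pos: [0.4808, 0.0011, 0.1335]
ee_rot: [[0.996, 0.086, -0.007], [0.086, -0.996, -0.001], [-0.007, 0.001, -1.0]]
wrist_force: [-8.4, 0.8, 1.4]
gripper_width: 0.339
time_s: 9.6
tcp_pos: [0.4811, 0.001, 0.1331]
ee_rot: [[0.996, 0.086, -0.01], [0.086, -0.996, -0.002], [-0.01, 0.001, -1.0]]
wrist_force: [-11.1, 1.1, 0.9]
gripper_width: 0.339
```

```bash
python3 -m handwheel '[[0.2,0,0,0,0],[0,0,0,0,0],[0,0,0,0,0]]'; python3 -m handwheel '[[-2,0,0,0,0],[-3,0,0,0,0],[-2.7,0,0,0,0],[0,0,-3.5,0,0],[0,0,-3.2,4.2,0],[4.5,0,0,0,0],[2.5,-4,0,0,0],[1.5,-5.5,0,0,0],[1.5,-5.5,0,0,0],[0,-6,0,0,0]]'; python3 -m handwheel '[[0,-6,0,0,0],[0,-5.5,0,0,0],[0,0,0,0,0],[0,0,0,0,0]]'
python3 - <<'E'
from h import *
import math,pickle
s=sense();R=s['ee_rot'];print(s['tcp_pos'],math.degrees(math.atan2(R[1,0],R[0,0])))
p=cams.camera_params('wrist');im=cams.capture('wrist')
cv2.imwrite('pics/w8.png',im[:,:,::-1]);pickle.dump((p,s),open('w8.pkl','wb'))
E
```

```text
time_s: 9.98
tcp_pos: [0.4815, 0.0008, 0.1325]
ee_rot: [[0.996, 0.086, -0.014], [0.086, -0.996, -0.003], [-0.014, 0.002, -1.0]]
wrist_force: [-12.7, 0.7, 1.7]
gripper_width: 0.339
time_s: 11.22
tcp_pos: [0.5091, 0.209, 0.2013]
ee_rot: [[1.0, 0.013, 0.002], [0.013, -1.0, 0.001], [0.002, -0.001, -1.0]]
wrist_force: [0.3, -0.5, -4.6]
gripper_width: 0.34
time_s: 11.72
tcp_pos: [0.5059, 0.3218, 0.2007]
ee_rot: [[1.0, 0.014, -0.001], [0.014, -1.0, -0.001], [-0.001, 0.0, -1.0]]
wrist_force: [-0.0, 0.1, -3.8]
gripper_width: 0.342
[0.50593235 0.32183598 0.20066495] 0.8114822963429895
```

View pics/w8.png

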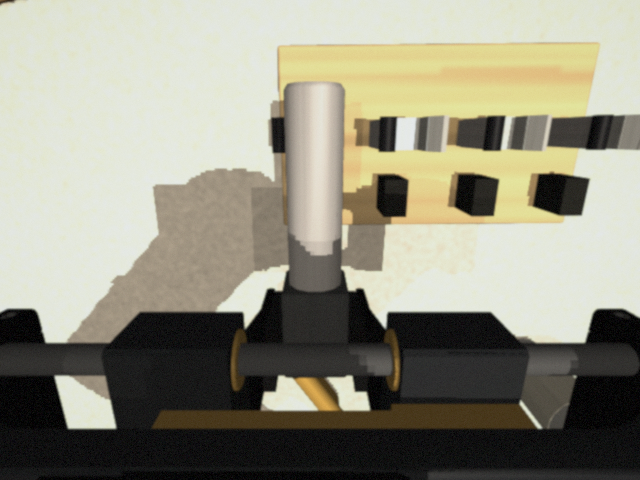

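Run:
```python
from h import *
import pickle
p,s=pickle.load(open('w8.pkl','rb'))
T=lambda X:(s['ee_rot'].T@(X-s['tcp_pos'])*1000).round(1)
for n,q in [("FL",(278,45)),("FR",(598,42)),("NL",(284,222)),("NR",(563,222)),("rest20l",(382,215)),("rest20r",(406,215))]: X=pz(p,*q,.012);print(n,X.round(4),T(X))
im=cv2.imread('pics/w8.png')[30:240,260:640];cv2.imwrite('pics/c8.png',cv2.resize(im,None,fx=2.1,fy=2.1,interpolation=cv2.INTER_CUBIC))
```

```text
FL [0.6474 0.3509 0.012 ] [141.9 -27.1 188.6]
FR [0.6522 0.1291 0.012 ] [143.6 194.7 188.7]
NL [0.521  0.3483 0.012 ] [ 15.6 -26.4 188.6]
NR [0.5241 0.1246 0.012 ] [ 15.4 197.4 188.8]
rest20l [0.5278 0.2701 0.012 ] [ 21.3  51.9 188.7]
rest20r [0.5281 0.251  0.012 ] [ 21.2  71.  188.7]
```

View pics/c8.png

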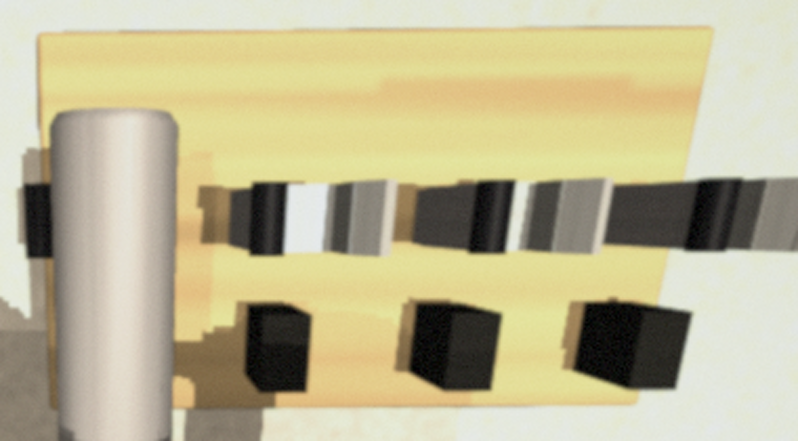

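Run:
```python
from h import *
import pickle
p,s=pickle.load(open('w8.pkl','rb'))
T=lambda X:(s['ee_rot'].T@(X-s['tcp_pos'])*1000).round(1)
for n,q in [("r20n",(284,390)),("r20f",(291,316)),("r15n",(468,388)),("r15f",(477,314)),("r10n",(654,388)),("r10f",(671,311))]:
    u,v=260+q[0]/2.1,30+q[1]/2.1; X=pz(p,u,v,.045);print(n,X.round(4),T(X))
for n,q in [("cl20 near",(300,255)),("cl20 far",(300,182))]:
    for z in(.05,.075,.09):u,v=260+q[0]/2.1,30+q[1]/2.1; X=pz(p,u,v,z);print(n,z,X.round(4),T(X))
```

```text
r20n [0.5348 0.2672 0.045 ] [ 28.2  55.  155.7]
r20f [0.5594 0.2669 0.045 ] [ 52.7  55.6 155.7]
r15n [0.5363 0.2056 0.045 ] [ 28.8 116.6 155.7]
r15f [0.5608 0.2065 0.045 ] [ 53.3 116.  155.7]
r10n [0.5371 0.1434 0.045 ] [ 28.8 178.8 155.7]
r10f [0.5627 0.1437 0.045 ] [ 54.3 178.8 155.7]
cl20 near 0.05 [0.5788 0.2669 0.05  ] [ 72.2  55.9 150.7]
cl20 near 0.075 [0.58   0.2728 0.075 ] [ 73.4  50.  125.7]
cl20 near 0.09 [0.5807 0.2763 0.09  ] [ 74.2  46.5 110.6]
cl20 far 0.05 [0.6002 0.2687 0.05  ] [ 93.5  54.4 150.6]
cl20 far 0.075 [0.5991 0.2745 0.075 ] [ 92.6  48.6 125.6]
cl20 far 0.09 [0.5985 0.2779 0.09  ] [ 92.   45.2 110.6]
```

Rests give a consistent 61.8 mm spacing, putting clip_25 at tool (82.7,-6.7) mm. Moving over it and down in steps.

```bash
python3 -m handwheel '[[2.5,-0.5,0,-0.3,0],[2,0,0,0,0],[0,0,2,0,0],[0,0,1.5,0,0],[0,0,0,0,0],[0,0,0,0,0]]'
python3 - <<'E'
from h import *
im=cams.capture('wrist');cv2.imwrite('pics/w9.png',im[:,:,::-1])
c=im[0:300,200:440,::-1];cv2.imwrite('pics/c9.png',cv2.resize(c,None,fx=2,fy=2,interpolation=cv2.INTER_CUBIC))
E
```

```text
time_s: 12.52
tcp_pos: [0.5514, 0.3275, 0.1669]
ee_rot: [[1.0, 0.019, 0.001], [0.019, -1.0, 0.001], [0.001, -0.0, -1.0]]
wrist_force: [0.2, 0.3, -2.9]
gripper_width: 0.341
```

View pics/c9.png

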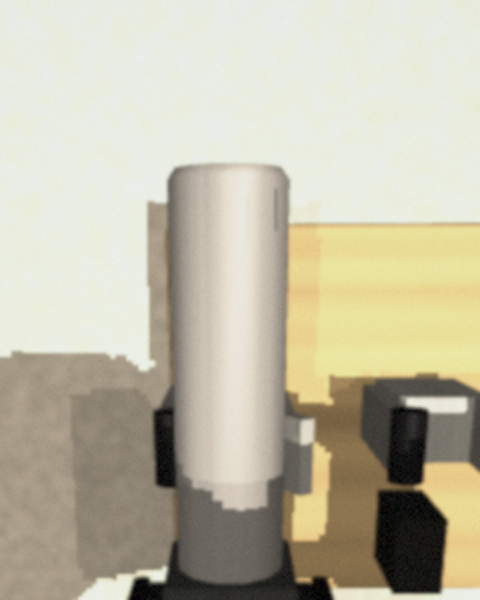

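Clip_25 lies centred under the shank: nose at (165,445), prong at (300,455) in the crop. Descending in steps, watching force.

```bash
python3 -m handwheel '[[0,0,0.8,0,0],[0,0,0.7,0,0],[0,0,0,0,0],[0,0,0,0,0]]'; python3 -m handwheel '[[0,0,0.4,0,0],[0,0,0.4,0,0],[0,0,0,0,0]]'; python3 -m handwheel '[[0,0,0.3,0,0],[0,0,0.3,0,0],[0,0,0,0,0]]' ; python3 -m handwheel '[[0,0,0.3,0,0],[0,0,0.3,0,0],[0,0,0,0,0]]'
```

```text
time_s: 13.08
tcp_pos: [0.5511, 0.3276, 0.1512]
ee_rot: [[1.0, 0.019, 0.0], [0.019, -1.0, -0.0], [0.0, 0.0, -1.0]]
wrist_force: [0.0, -0.0, -3.9]
gripper_width: 0.341
time_s: 13.45
tcp_pos: [0.5508, 0.3273, 0.1426]
ee_rot: [[1.0, 0.019, -0.001], [0.019, -1.0, -0.001], [-0.001, 0.001, -1.0]]
wrist_force: [-0.6, 0.5, -3.5]
gripper_width: 0.338
time_s: 13.82
tcp_pos: [0.5514, 0.3276, 0.1375]
ee_rot: [[1.0, 0.019, 0.001], [0.019, -1.0, 0.0], [0.001, -0.0, -1.0]]
wrist_force: [1.2, -1.6, -1.7]
gripper_width: 0.34
time_s: 14.2
tcp_pos: [0.5509, 0.3277, 0.1306]
ee_rot: [[1.0, 0.019, -0.0], [0.019, -1.0, 0.0], [-0.0, -0.0, -1.0]]
wrist_force: [1.9, 0.1, -4.0]
gripper_width: 0.34
```

```bash
python3 -m handwheel '[[0,0,0.3,0,0],[0,0,0.2,0,0],[0,0,0,0,0]]'; python3 -m handwheel '[[0,0,0.2,0,0],[0,0,0,0,0]]'; python3 -m handwheel '[[0,0,0.15,0,0],[0,0,0,0,0]]'
```

```text
time_s: 14.58
tcp_pos: [0.5507, 0.3277, 0.1256]
ee_rot: [[1.0, 0.019, -0.001], [0.019, -1.0, -0.0], [-0.001, -0.0, -1.0]]
wrist_force: [0.7, 0.9, -4.7]
gripper_width: 0.342
time_s: 14.82
tcp_pos: [0.551, 0.3277, 0.1249]
ee_rot: [[1.0, 0.019, 0.0], [0.019, -1.0, 0.0], [0.0, -0.0, -1.0]]
wrist_force: [-2.2, 0.9, 2.4]
gripper_width: 0.339
time_s: 15.08
tcp_pos: [0.5511, 0.3277, 0.1247]
ee_rot: [[1.0, 0.02, 0.001], [0.02, -1.0, 0.0], [0.001, -0.0, -1.0]]
wrist_force: [-3.4, -0.2, 8.0]
gripper_width: 0.342
```

```bash
python3 -m handwheel '[[0,0,0.1,0,0],[0,0,0,0,0],[0,0,-0.3,0,0.5],[0,0,0,0,0.5],[0,0,0,0,0.5],[0,0,-2,0,0.5],[0,0,-4,0,0.5],[-4,0,-3,0,0.5],[0,0,0,0,0.5],[0,0,0,0,0.5]]'
python3 - <<'E'
from h import *
import pickle
s=sense();p=cams.camera_params('wrist');im=cams.capture('wrist');cv2.imwrite('pics/w10.png',im[:,:,::-1]);pickle.dump((p,s),open('w10.pkl','wb'))
print(s['tcp_pos'])
# expected seated bolt: clip_25
import math
y=math.radians(1.1);c=np.array([.5889,.3299,.06]) # clip point guess from TCP .551
ax=np.array([math.cos(y),math.sin(y),0])
i=cams.capture('side');q=cams.camera_params('side')
u,v=proj(q,c).astype(int)
a=cv2.resize(im[0:300,200:440,::-1],None,fx=1.7,fy=1.7,interpolation=cv2.INTER_CUBIC);b=cv2.resize(i[v-45:v+40,u-35:u+40,::-1],(450,510),interpolation=cv2.INTER_CUBIC)
cv2.imwrite('pics/c10.png',np.hstack([a,b[:510]]));print(a.shape,b.shape)
E
```

```text
time_s: 16.32
tcp_pos: [0.511, 0.3267, 0.2142]
ee_rot: [[1.0, 0.019, -0.0], [0.019, -1.0, -0.0], [-0.0, 0.0, -1.0]]
wrist_force: [-0.0, -0.1, -0.5]
gripper_width: 0.503
[0.51099123 0.32666359 0.21422384]
(510, 408, 3) (510, 450, 3)
```

View pics/c10.png

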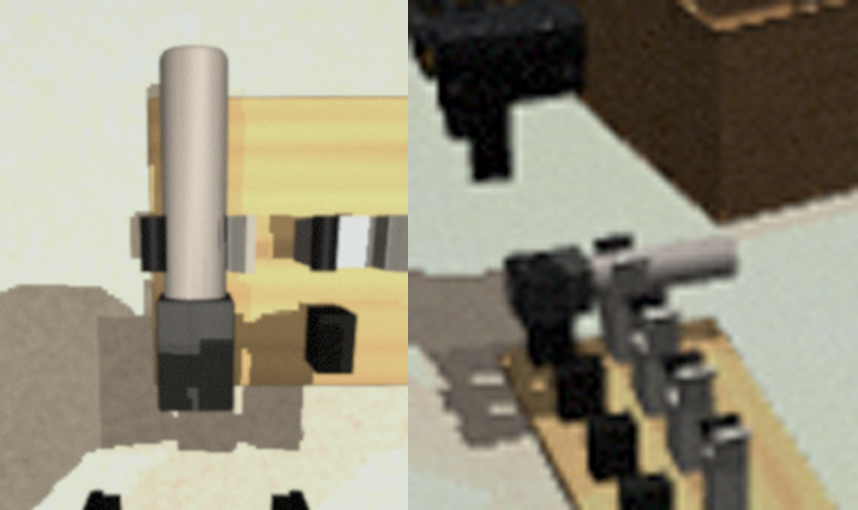

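The left half shows bolt_25 in its clip, shank along +x. In the right half (side view) the block is on its rest and the black nose shows above the shank. The press also bottomed at the expected height after a snap. I'll check the tip position numerically, then look at the remaining bolts by colour segmentation to save views.

```bash
python3 - <<'E'
from h import *
import pickle
p,s=pickle.load(open('w10.pkl','rb'))
print('tip',pz(p,313.5,27,.071),'junction',pz(p,313.5,175,.0725),'clip exp .5887,.3297')
E
python3 -m handwheel '[[0.5,6,-4,0,0.6],[0.5,6,-4,0,0.6],[0.5,6.1,0,0,0.6],[0.5,6.1,0,0,0.6],[0.5,6.1,0,0,0.6],[0.5,6.1,0,0,0.6],[0.5,6.1,0,0,0.6],[0.5,6.1,0,0,0.6],[0.5,6.1,0,0,0.6],[0.5,6,0,0,0.6]]'; python3 -m handwheel '[[0,0,0,0,0.6],[0,0,0,0,0.6]]'
cat >> h.py <<'E'
import math
def findbolts(name,show=False):
    s=sense();p=cams.camera_params('wrist');im=cams.capture('wrist')[:,:,::-1].copy();cv2.imwrite(f'pics/{name}.png',im)
    x0,x1,y0,y1,k=.42,.70,-.48,-.14,2
    src=rect(im,p,x0,x1,y0,y1,.015,k)
    hsv=cv2.cvtColor(src,cv2.COLOR_BGR2HSV);m=((hsv[...,1]<70)).astype(np.uint8)*255
    m=cv2.morphologyEx(m,cv2.MORPH_OPEN,np.ones((5,5)))
    n,l,st,c=cv2.connectedComponentsWithStats(m)
    for i in range(1,n):
        A=st[i][4]/k/k
        if 800<A<6000:
            yx=np.argwhere(l==i);X=x1-yx[:,0]/1000/k;Y=y1-yx[:,1]/1000/k
            bright=hsv[...,2][l==i]
            r=cv2.minAreaRect(np.float32(np.c_[X,Y]*1000))
            # width profile along x rows
            out=[]
            for xx in np.arange(X.min()+.004,X.max(),.010):
                q=np.abs(X-xx)<.0012
                if q.any(): out.append((round(xx*1000),round((Y[q].max()+Y[q].min())*500,1),round((Y[q].max()-Y[q].min())*1000,1)))
            print('area',A,'x',X.min().round(4),X.max().round(4),'rect',np.round(r[0],1),np.round(r[1],1));print(out)
    print('tcp',s['tcp_pos'].round(4),'yaw',round(math.degrees(math.atan2(s['ee_rot'][1,0],s['ee_rot'][0,0])),2))
    return im,p,s
E
python3 -c "
from h import *
findbolts('w11')"
```

```text
tip [0.65264806 0.33156483 0.071     ] junction [0.56892336 0.33012037 0.0725    ] clip exp .5887,.3297
time_s: 17.68
tcp_pos: [0.571, -0.2656, 0.2824]
ee_rot: [[1.0, 0.018, -0.002], [0.018, -1.0, 0.0], [-0.002, -0.0, -1.0]]
wrist_force: [1.2, 0.1, 0.6]
gripper_width: 0.602
time_s: 17.92
tcp_pos: [0.5707, -0.2636, 0.2823]
ee_rot: [[1.0, 0.018, -0.002], [0.018, -1.0, 0.001], [-0.002, -0.001, -1.0]]
wrist_force: [1.3, 0.2, 0.4]
gripper_width: 0.6
area 2644.5 x 0.519 0.6515 rect [ 585.4 -307.3] [132.9  30.9]
[(523, np.float64(-311.5), np.float64(29.0)), (533, np.float64(-310.7), np.float64(30.5)), (543, np.float64(-310.0), np.float64(30.0)), (553, np.float64(-309.2), np.float64(30.5)), (563, np.float64(-309.0), np.float64(30.0)), (573, np.float64(-307.8), np.float64(13.5)), (583, np.float64(-306.8), np.float64(13.5)), (593, np.float64(-306.2), np.float64(13.5)), (603, np.float64(-305.8), np.float64(13.5)), (613, np.float64(-305.2), np.float64(13.5)), (623, np.float64(-304.8), np.float64(13.5)), (633, np.float64(-304.0), np.float64(14.0)), (643, np.float64(-303.2), np.float64(13.5))]
area 2273.0 x 0.47 0.6045 rect [ 538. -233.] [ 29.7 134.7]
[(474, np.float64(-223.5), np.float64(28.0)), (484, np.float64(-225.0), np.float64(29.0)), (494, np.float64(-226.0), np.float64(30.0)), (504, np.float64(-227.8), np.float64(29.5)), (514, np.float64(-229.0), np.float64(29.0)), (524, np.float64(-228.8), np.float64(20.5)), (534, np.float64(-232.5), np.float64(9.0)), (544, np.float64(-234.0), np.float64(9.0)), (554, np.float64(-236.3), np.float64(8.5)), (564, np.float64(-237.5), np.float64(9.0)), (574, np.float64(-239.5), np.float64(9.0)), (584, np.float64(-240.8), np.float64(9.5)), (594, np.float64(-242.5), np.float64(9.0)), (604, np.float64(-243.5), np.float64(7.0))]
tcp [ 0.5707 -0.2636  0.2823] yaw 1.0
```

bolt_25's tip reads 0.6526, expected 0.6527. bolt_15 (13.5 mm wide) and bolt_10 (9 mm) are unmoved. Approaching bolt_15.

```bash
python3 -m handwheel '[[-2.65,4.55,0,-2.7,0.6],[0,0,4,0,0.6],[0,0,4,0,0.6],[0,0,4,0,0.6],[0,0,3,0,0.6],[0,0,0,0,0.6],[0,0,0,0,0.6],[0,0,0,0,0.6]]'
python3 - <<'E'
from h import *
for i in range(3):
    s=sense();cams.capture('top');R=s['ee_rot'];print(s['tcp_pos'],math.degrees(math.atan2(R[1,0],R[0,0])),shift((.545,-.3096,.077)))
E
```

```text
time_s: 18.98
tcp_pos: [0.5463, -0.3089, 0.1359]
ee_rot: [[0.998, 0.067, 0.004], [0.067, -0.998, -0.001], [0.003, 0.001, -1.0]]
wrist_force: [-0.6, -0.2, -0.5]
gripper_width: 0.597
[ 0.54634841 -0.30891463  0.13594422] 3.837691127704131 [-0.13415771  0.05133291  5.87258462]
[ 0.54612297 -0.30894057  0.13572897] 3.821628080917822 [-0.10639183  0.04682635  5.84512684]
[ 0.54587892 -0.30901571  0.1354533 ] 3.8051555826614503 [-0.0843662   0.04759235  5.81510011]
```

```bash
python3 -m handwheel '[[-0.1,0.05,2.9,0,0.6],[0,0,2.8,0,0.6],[0,0,0,0,0.6],[0,0,0,0,0.6],[0,0,0,0,0],[0,0,0,0,0],[0,0,0,0,0],[0,0,0,0,0]]'; python3 -m handwheel '[[0,0,-4,0,0],[0,0,-4,0,0],[0,0,-3,0,0],[0,0,0,0,0]]'
python3 - <<'E'
from h import *
s=sense();print(s['tcp_pos'],shift((.434,-.0005,.188)))
E
```

```text
time_s: 20.12
tcp_pos: [0.5447, -0.3098, 0.0777]
ee_rot: [[0.998, 0.066, 0.001], [0.066, -0.998, -0.001], [0.001, 0.001, -1.0]]
wrist_force: [-0.4, -1.0, 1.9]
gripper_width: 0.341
time_s: 20.62
tcp_pos: [0.5451, -0.3096, 0.1887]
ee_rot: [[0.998, 0.066, 0.004], [0.066, -0.998, -0.001], [0.004, 0.001, -1.0]]
wrist_force: [0.1, -0.4, -2.5]
gripper_width: 0.34
[ 0.54508385 -0.30963639  0.18870056] [-9.04395082e+00 -3.15794407e+01 -7.70508264e-03]
```

```bash
python3 -m handwheel '[[-1.6,-5.25,0,0,0],[-1.6,-5.25,0,0,0],[-1.6,-5.25,0,0,0],[-1.6,-5.25,0,0,0],[-1.6,-5.25,0,0,0],[-1.55,-5.2,0,-1.2,0],[0,0,0,0,0],[0,0,0,0,0],[0,0,0,0,0]]'
cat >> h.py <<'E'
def shank(name,dia,crop=None):
    "edges of held shank in wrist image, near its tip and base, and tip row; returns lateral tool y (mm)"
    s=sense();p=cams.camera_params('wrist');im=cams.capture('wrist')[:,:,::-1].copy();cv2.imwrite(f'pics/{name}.png',im)
    g=cv2.GaussianBlur(im,(3,3),0).astype(float).sum(2)/3
    print('tcp',s['tcp_pos'].round(4),'yaw',round(math.degrees(math.atan2(s['ee_rot'][1,0],s['ee_rot'][0,0])),2),'F',s['wrist_force'].round(1))
    for r in range(90,290,20):
        row=g[r-3:r+4].mean(0);d=np.diff(row)
        print(r,[(i,int(d[i])) for i in range(270,362) if abs(d[i])>7 and abs(d[i])>=abs(d[i-1]) and abs(d[i])>=abs(d[i+1])])
    col=g[20:140,305:325].mean(1);d=np.diff(col);print('col',[(20+i,int(d[i])) for i in range(1,len(d)-1) if abs(d[i])>7 and abs(d[i])>=abs(d[i-1]) and abs(d[i])>=abs(d[i+1])])
    return im,p,s
E
python3 -c "
from h import *
shank('w12',15)"
```

```text
time_s: 21.75
tcp_pos: [0.4281, -0.0029, 0.1862]
ee_rot: [[0.996, 0.085, -0.002], [0.085, -0.996, -0.0], [-0.002, 0.0, -1.0]]
wrist_force: [0.6, -0.7, -2.8]
gripper_width: 0.349
tcp [ 0.4281 -0.0029  0.1862] yaw 4.87 F [ 0.6 -0.7 -2.8]
90 [(284, -7), (295, -30), (299, 11), (307, 8), (330, -9), (333, 34)]
110 [(279, -27), (295, -17), (299, 11), (305, 9), (330, -10), (333, 33)]
130 [(278, -24), (296, -17), (299, 11), (307, 7), (330, -9), (333, 30)]
150 [(279, -27), (296, -16), (299, 12), (307, 7), (329, -10), (332, 34)]
170 [(281, -29), (296, -16), (300, 12), (307, 7), (330, -11), (333, 24), (337, -11), (340, 15)]
190 [(296, -14), (300, 12), (307, 7), (324, -7), (329, -12), (335, -12), (339, 7), (343, 19), (349, -9), (353, 7), (357, -13)]
210 [(296, -8), (300, 12), (307, 7), (323, -7), (329, -14), (339, -11), (342, 7), (347, 30), (351, -22)]
230 [(297, -9), (300, 14), (306, 10), (329, -15), (332, 7), (336, 33), (341, -23), (345, 22), (351, -15)]
250 [(298, -15), (331, 16), (336, 20), (344, -19), (349, 22), (354, -21)]
270 [(284, -43), (298, 16), (330, -13), (345, 47), (349, -21), (359, 15)]
col [(24, 19), (27, -35), (45, 32), (65, -24), (68, 37)]
```

```bash
python3 -m handwheel '[[0,0,2.7,-0.1,0],[0,0,2.63,0,0],[1.5,0,0,0,0],[1.2,0,0,0,0],[0,0,0,0,0],[0.5,0,0,0,0],[0.5,0,0,0,0],[0.5,0,0,0,0],[0,0,0,0,0]]'; python3 -m handwheel '[[0.4,0,0,0,0],[0.4,0,0,0,0],[0.4,0,0,0,0],[0.4,0,0,0,0],[0,0,0,0,0]]';  python3 -m handwheel '[[0.3,0,0,0,0],[0.3,0,0,0,0],[0.3,0,0,0,0],[0,0,0,0,0]]'
python3 - <<'E'
from h import *
im,p,s=shank('w13',15)
E
```

```text
time_s: 22.92
tcp_pos: [0.4705, 0.0018, 0.1337]
ee_rot: [[0.996, 0.089, 0.0], [0.089, -0.996, 0.0], [0.0, -0.0, -1.0]]
wrist_force: [-0.7, 0.9, -2.7]
gripper_width: 0.342
time_s: 23.55
tcp_pos: [0.4864, 0.0032, 0.1336]
ee_rot: [[0.996, 0.089, 0.0], [0.089, -0.996, -0.0], [0.0, 0.0, -1.0]]
wrist_force: [-0.0, 0.0, -3.0]
gripper_width: 0.338
time_s: 24.05
tcp_pos: [0.4952, 0.004, 0.1336]
ee_rot: [[0.996, 0.089, 0.0], [0.089, -0.996, 0.0], [0.0, -0.0, -1.0]]
wrist_force: [-0.4, 0.3, -2.9]
gripper_width: 0.344
tcp [0.4952 0.004  0.1336] yaw 5.08 F [-0.4  0.3 -2.9]
90 [(271, -21), (298, 13), (307, 8), (331, -14), (334, 9)]
110 [(271, -9), (305, 7)]
130 [(286, -21), (298, 13), (306, 9), (330, -14), (333, 12)]
150 [(299, 7), (302, 7), (309, 8), (331, -16)]
170 [(277, 12), (287, -12), (299, 10), (330, -9), (354, -9)]
190 [(271, 9), (277, 12), (287, -15), (296, -14), (300, 11), (307, 8), (329, -10), (332, 33)]
210 [(296, -8), (300, 12), (307, 7), (329, -14)]
230 [(297, -9), (300, 15), (323, -11), (329, -15), (332, 8), (354, 31)]
250 [(298, -15), (313, 14), (324, -7), (328, -7), (331, 15), (354, 31)]
270 [(284, -28), (298, 16), (330, -14), (345, 30), (352, 28)]
col [(28, -46), (33, 13), (41, -15), (58, 49), (77, -50), (80, 39), (123, -13), (125, 9)]
```

Run:
```python
from h import *
g=cv2.GaussianBlur(cv2.imread('pics/w13.png'),(3,3),0).astype(float).mean(2)
for r in range(40,185,6):
    d=np.diff(g[r-1:r+2].mean(0))
    print(r,[(i,int(d[i])) for i in range(235,400) if abs(d[i])>10 and abs(d[i])>=abs(d[i-1]) and abs(d[i])>=abs(d[i+1])])
```

```text
40 [(253, -33), (256, 10), (283, -14), (347, 13), (377, 31)]
46 [(253, -33), (256, 10), (273, -11), (299, -19), (330, 29), (377, 33)]
52 [(254, -35), (257, 11), (275, -20), (329, 31), (377, 30)]
58 [(254, -34), (257, 10), (276, -21), (328, 14), (377, 30)]
64 [(255, -31), (276, -13), (376, 33)]
70 [(255, -32), (276, -22), (357, 15), (376, 33)]
76 [(256, -31), (276, -19), (357, 17), (376, 30)]
82 [(256, -32), (271, -11), (275, -12), (298, 14), (318, -11), (325, -11), (330, -13), (356, 22), (376, 29)]
88 [(256, -35), (259, 10), (271, -21), (298, 12), (331, -15), (375, 29)]
94 [(256, -36), (259, 12), (298, 13), (331, -15), (334, 11), (375, 32)]
100 [(257, -30), (284, -21), (298, 13), (313, 10), (331, -14), (375, 32)]
106 [(257, -31), (284, -19), (298, 11), (324, -10), (330, -10), (375, 30)]
112 [(257, -30), (265, -11), (271, -13), (363, 18), (375, 30)]
118 [(258, -30), (269, -22), (274, 10), (363, 15), (374, 31)]
124 [(258, -34), (261, 10), (271, -16), (362, 13), (374, 31)]
130 [(258, -37), (261, 12), (286, -22), (298, 13), (330, -13), (333, 11), (374, 30)]
136 [(259, -32), (286, -21), (298, 13), (330, -14), (333, 11), (374, 29)]
142 [(259, -31), (265, -16), (278, -10), (298, 14), (331, -20), (336, 17), (374, 28)]
148 [(259, -31), (264, -20), (299, 12), (303, 10), (331, -22), (336, 14), (373, 31)]
154 [(259, -33), (267, -21), (368, 11), (373, 32)]
160 [(260, -33), (263, 10), (267, -23), (368, 16), (373, 31)]
166 [(260, -33), (265, -19), (368, 19), (373, 30)]
172 [(261, -32), (267, -13), (277, 14), (287, -22), (299, 14), (330, -13), (333, 10), (372, 29)]
178 [(247, 10), (252, 13), (285, -22), (296, -10), (299, 13), (329, -10), (332, 27)]
184 [(265, 22), (284, -25), (296, -14), (300, 12), (329, -10), (332, 31)]
```

Rings sit about 2.5 px (1 mm) to the right of the shank. Correcting by 1 mm, then pushing on.

```bash
python3 -m handwheel '[[0,0.1,0,0,0],[0.3,0,0,0,0],[0.3,0,0,0,0],[0.2,0,0,0,0],[0,0,0,0,0]]'; python3 -m handwheel '[[0.2,0,0,0,0],[0.2,0,0,0,0],[0,0,0,0,0]]'; python3 -m handwheel '[[0.2,0,0,0,0],[0,0,0,0,0]]';  python3 -m handwheel '[[0.2,0,0,0,0],[0,0,0,0,0]]'
```

```text
time_s: 24.72
tcp_pos: [0.5032, 0.0037, 0.1336]
ee_rot: [[0.996, 0.089, 0.0], [0.089, -0.996, 0.0], [0.0, -0.0, -1.0]]
wrist_force: [-0.1, -0.3, -2.6]
gripper_width: 0.341
time_s: 25.1
tcp_pos: [0.5071, 0.004, 0.1336]
ee_rot: [[0.996, 0.089, -0.0], [0.089, -0.996, -0.0], [-0.0, 0.0, -1.0]]
wrist_force: [0.9, 0.3, -3.2]
gripper_width: 0.343
time_s: 25.35
tcp_pos: [0.5083, 0.004, 0.1332]
ee_rot: [[0.996, 0.089, -0.002], [0.089, -0.996, -0.0], [-0.002, 0.0, -1.0]]
wrist_force: [-2.5, 0.7, -2.8]
gripper_width: 0.34
time_s: 25.6
tcp_pos: [0.5088, 0.0039, 0.133]
ee_rot: [[0.996, 0.088, -0.006], [0.088, -0.996, -0.001], [-0.006, 0.0, -1.0]]
wrist_force: [-6.7, 1.6, -0.6]
gripper_width: 0.343
```

```bash
python3 -m handwheel '[[0.3,0,0,0,0],[0,0,0,0,0],[0,0,0,0,0]]'; python3 -m handwheel '[[-2,0,0,0,0],[-4,0,0,0,0],[-4.5,0,0,0,0],[0,0,-4,0,0],[0,0,-3.2,4,0],[4.7,-2,0,0,0],[4,-4,0,0,0],[3,-5,0,0,0],[2,-5,0,0,0],[1,-4.6,0,0,0]]'; python3 -m handwheel '[[0,0,0,0,0],[0,0,0,0,0]]'
python3 - <<'E'
from h import *
for i in range(2):
    im,p,s=shank('w14',15) if i else (cams.capture('wrist'),0,sense());print(s['tcp_pos'],shift((.548,.2041,.165)))
E
```

```text
time_s: 25.98
tcp_pos: [0.5095, 0.0037, 0.1323]
ee_rot: [[0.996, 0.088, -0.011], [0.088, -0.996, -0.002], [-0.011, 0.001, -1.0]]
wrist_force: [-10.0, 0.6, 0.5]
gripper_width: 0.338
time_s: 27.22
tcp_pos: [0.5541, 0.2062, 0.2057]
ee_rot: [[1.0, 0.019, 0.002], [0.019, -1.0, 0.001], [0.002, -0.001, -1.0]]
wrist_force: [0.9, -0.7, -2.9]
gripper_width: 0.343
time_s: 27.48
tcp_pos: [0.5524, 0.204, 0.2054]
ee_rot: [[1.0, 0.019, -0.0], [0.019, -1.0, -0.0], [-0.0, 0.0, -1.0]]
wrist_force: [-0.5, 0.4, -3.3]
gripper_width: 0.343
[0.55230874 0.20344859 0.2055327 ] [-0.42911903 -0.07370506  4.05330913]
tcp [0.5523 0.2034 0.2055] yaw 1.06 F [ 0.4  0.6 -2. ]
90 [(295, -44), (298, 11), (306, 8), (332, 33)]
110 [(276, -26), (295, -14), (298, 12), (306, 8), (330, -10), (332, 28)]
130 [(277, -25), (295, -10), (298, 13), (306, 8), (329, -10), (332, 25)]
150 [(278, -26), (295, -10), (298, 13), (306, 8), (329, -10), (332, 24)]
170 [(278, -25), (295, -10), (299, 13), (306, 8), (329, -10), (332, 26)]
190 [(289, -19), (292, -7), (297, 25), (305, 10), (323, -15), (330, -18), (335, 18), (341, -7), (353, -15)]
210 [(289, -31), (297, 32), (305, 10), (323, -15), (330, -19), (340, 23), (348, -17)]
230 [(299, 14), (323, -15), (329, -17), (335, 28), (348, -29)]
250 [(297, -8), (305, 8), (310, 20), (327, -18), (331, 10), (335, 24), (347, -22)]
270 [(284, -44), (298, 16), (330, -14), (345, 38), (352, -7)]
col [(68, -16)]
[0.55230874 0.20344859 0.2055327 ] [-0.42844501 -0.10419882  4.06543115]
```

```bash
python3 -m handwheel '[[-0.4,-0.08,2,0,0],[0,0,2,0,0],[0,0,1.4,0,0],[0,0,0,0,0],[0,0,0,0,0]]'; python3 -m handwheel '[[0,0,0.4,0,0],[0,0,0.4,0,0],[0,0,0,0,0]]'; python3 -m handwheel '[[0,0,0.3,0,0],[0,0,0.3,0,0],[0,0,0,0,0]]' ; python3 -m handwheel '[[0,0,0.2,0,0],[0,0,0.2,0,0],[0,0,0,0,0]]'
```

```text
time_s: 28.2
tcp_pos: [0.549, 0.2048, 0.1524]
ee_rot: [[1.0, 0.019, 0.001], [0.019, -1.0, 0.001], [0.002, -0.001, -1.0]]
wrist_force: [0.7, 0.1, -3.1]
gripper_width: 0.343
time_s: 28.58
tcp_pos: [0.5482, 0.2047, 0.1433]
ee_rot: [[1.0, 0.019, -0.001], [0.019, -1.0, -0.0], [-0.001, 0.0, -1.0]]
wrist_force: [0.2, 0.4, -3.0]
gripper_width: 0.347
time_s: 28.95
tcp_pos: [0.5483, 0.2047, 0.1372]
ee_rot: [[1.0, 0.019, -0.001], [0.019, -1.0, -0.0], [-0.001, 0.0, -1.0]]
wrist_force: [0.4, 0.3, -2.7]
gripper_width: 0.343
time_s: 29.32
tcp_pos: [0.5489, 0.2045, 0.1341]
ee_rot: [[1.0, 0.019, 0.001], [0.019, -1.0, 0.0], [0.001, 0.0, -1.0]]
wrist_force: [0.4, -2.3, 0.9]
gripper_width: 0.343
```

Contact with the jaw (axis about 0.071). Continuing.

```bash
python3 -m handwheel '[[0,0,0.2,0,0],[0,0,0.2,0,0],[0,0,0,0,0]]'; python3 -m handwheel '[[0,0,0.2,0,0],[0,0,0.2,0,0],[0,0,0,0,0]]'; python3 -m handwheel '[[0,0,0.2,0,0],[0,0,0,0,0]]'; python3 -m handwheel '[[0,0,0.15,0,0],[0,0,0,0,0]]'
```

```text
time_s: 29.7
tcp_pos: [0.5479, 0.2044, 0.1288]
ee_rot: [[1.0, 0.019, -0.002], [0.019, -1.0, -0.001], [-0.002, 0.001, -1.0]]
wrist_force: [1.0, -3.1, -3.2]
gripper_width: 0.343
time_s: 30.08
tcp_pos: [0.5481, 0.2046, 0.125]
ee_rot: [[1.0, 0.019, -0.001], [0.019, -1.0, -0.0], [-0.001, 0.0, -1.0]]
wrist_force: [0.9, -3.3, -4.4]
gripper_width: 0.341
time_s: 30.32
tcp_pos: [0.5482, 0.2047, 0.1232]
ee_rot: [[1.0, 0.019, -0.001], [0.019, -1.0, -0.0], [-0.001, 0.0, -1.0]]
wrist_force: [1.5, -2.5, -5.3]
gripper_width: 0.341
time_s: 30.58
tcp_pos: [0.5485, 0.2049, 0.1224]
ee_rot: [[1.0, 0.019, 0.0], [0.019, -1.0, 0.0], [0.0, -0.0, -1.0]]
wrist_force: [-0.6, -2.1, -0.4]
gripper_width: 0.344
```

```bash
python3 -m handwheel '[[0,0,0.2,0,0],[0,0,0,0,0]]'; python3 -m handwheel '[[0,0,0.15,0,0],[0,0,0,0,0]]'; python3 -m handwheel '[[0,0,-0.3,0,0.5],[0,0,0,0,0.5],[0,0,0,0,0.5],[0,0,-2,0,0.5],[0,0,-4,0,0.5],[-4,0,-3,0,0.5],[0,0,0,0,0.5],[0,0,0,0,0.5]]'
python3 - <<'E'
from h import *
im,p,s=shank('w15',15)
import pickle;pickle.dump((p,s),open('w15.pkl','wb'))
g=cv2.GaussianBlur(im,(3,3),0).astype(float).mean(2)
u=[int(proj(p,(.591+.064*.0,.2062,.06))[0])];print(u, proj(p,(.655,.2072,.0675-.0015)),proj(p,(.57,.2055,.0675)),proj(p,(.526,.2045,.075)))
c=g[0:320,u[0]-4:u[0]+5].mean(1);d=np.diff(c);print([(i,int(d[i])) for i in range(1,318) if abs(d[i])>7 and abs(d[i])>=abs(d[i-1]) and abs(d[i])>=abs(d[i+1])])
E
```

```text
time_s: 30.82
tcp_pos: [0.5484, 0.205, 0.1223]
ee_rot: [[1.0, 0.02, 0.001], [0.02, -1.0, -0.0], [0.001, 0.0, -1.0]]
wrist_force: [-5.0, -2.6, 9.2]
gripper_width: 0.347
time_s: 31.08
tcp_pos: [0.5485, 0.205, 0.1223]
ee_rot: [[1.0, 0.02, 0.001], [0.02, -1.0, -0.0], [0.001, 0.0, -1.0]]
wrist_force: [-7.6, -2.4, 17.7]
gripper_width: 0.343
time_s: 32.08
tcp_pos: [0.5085, 0.2041, 0.2113]
ee_rot: [[1.0, 0.019, -0.0], [0.019, -1.0, 0.0], [-0.0, -0.0, -1.0]]
wrist_force: [0.3, 0.3, -0.8]
gripper_width: 0.496
tcp [0.5085 0.2041 0.2113] yaw 1.1 F [ 0.3  0.3 -0.8]
90 [(295, -25), (305, 15), (323, -11), (327, 18)]
110 [(295, -25), (302, -8), (305, 15), (309, 10), (319, -9), (323, -12), (326, 22)]
130 [(284, -25), (290, -29), (291, -29), (296, 9), (300, -9), (306, 47), (320, -20), (324, -14), (327, 10), (338, 25)]
150 [(291, -35), (306, 37), (320, -21), (324, -8), (326, 12), (338, 17)]
170 [(285, -26), (291, -13), (306, 8), (321, -8), (337, 28)]
190 [(291, -14), (339, 9), (343, 13), (351, -12)]
210 [(292, -18), (337, 23), (341, 25), (346, -22)]
230 [(292, -25), (337, 61), (344, -23)]
250 []
270 []
col []
[316] [316.99633068  18.69880387] [316.96512777 169.24848071] [317.17746034 238.11353841]
[(18, -12), (168, -47), (171, 8), (209, -8), (236, 23), (266, 33)]
```

bolt_15 snapped in: tip, block and junction rows (18/170/236) match the seated prediction (19/169/238), and the nose overlaps the shank edge (306 vs 302). Now bolt_10.

```bash
python3 -m handwheel '[[0.6,5.8,-2,0,0.6],[0.6,5.8,-2,0,0.6],[0.6,5.8,-2,0,0.6],[0.6,5.8,-2,0,0.6],[0.6,5.8,0,0,0.6],[0.6,5.8,0,0,0.6],[0.6,5.8,0,0,0.6],[0.6,5.8,0,0,0.6],[0,0,0,0,0.6],[0,0,0,0,0.6]]'
python3 - <<'E'
from h import *
findbolts('w16')
g=cv2.GaussianBlur(cv2.imread('pics/w10.png'),(3,3),0).astype(float).mean(2)
for r in (90,110,128,136,144,152,165):
    d=np.diff(g[r-2:r+3].mean(0));print(r,[(i,int(d[i])) for i in range(270,360) if abs(d[i])>7 and abs(d[i])>=abs(d[i-1]) and abs(d[i])>=abs(d[i+1])])
E
```

```text
time_s: 33.38
tcp_pos: [0.5652, -0.2594, 0.2899]
ee_rot: [[1.0, 0.018, -0.003], [0.018, -1.0, 0.001], [-0.003, -0.001, -1.0]]
wrist_force: [0.2, 0.1, 0.4]
gripper_width: 0.602
area 2255.75 x 0.4705 0.6045 rect [ 538.1 -233.3] [ 29.7 134.2]
[(474, np.float64(-223.8), np.float64(28.5)), (484, np.float64(-225.0), np.float64(29.0)), (494, np.float64(-226.2), np.float64(29.5)), (504, np.float64(-228.0), np.float64(30.0)), (514, np.float64(-229.0), np.float64(29.0)), (524, np.float64(-228.0), np.float64(19.0)), (534, np.float64(-233.0), np.float64(9.0)), (544, np.float64(-234.5), np.float64(9.0)), (554, np.float64(-236.0), np.float64(9.0)), (564, np.float64(-237.5), np.float64(9.0)), (574, np.float64(-239.3), np.float64(8.5)), (584, np.float64(-240.5), np.float64(9.0)), (594, np.float64(-242.3), np.float64(8.5))]
tcp [ 0.5652 -0.2594  0.2899] yaw 1.02
90 [(286, -38), (297, 11), (329, -9), (333, 18)]
110 [(286, -20), (290, -18), (297, 10), (328, -9), (333, 19)]
128 [(276, -19), (281, -24), (297, 31), (330, -19), (333, 23), (344, 22), (358, -19)]
136 [(276, -28), (282, -34), (287, 9), (291, -8), (297, 37), (327, -16), (330, -17), (333, 24), (344, 22), (358, -16)]
144 [(276, -27), (282, -37), (287, 9), (291, -8), (297, 37), (327, -14), (331, -11), (333, 17), (344, 22), (349, -9)]
152 [(276, -11), (282, -50), (287, 8), (292, -8), (297, 38), (330, -13), (333, 17), (343, 23), (359, -8)]
165 [(284, -19), (288, -12), (299, 11), (329, -11), (332, 24)]
```

```bash
python3 -m handwheel '[[-3.3,-1.6,0,0,0.6],[-3.36,-1.71,0,0,0.6],[0,0,3.5,9.6,0.6],[0,0,4,0,0.6],[0,0,4,0,0.6],[0,0,4,0,0.6],[0,0,0,0,0.6],[0,0,0,0,0.6],[0,0,0,0,0.6]]'
python3 - <<'E'
from h import *
for i in range(3):
    s=sense();cams.capture('top');R=s['ee_rot'];print(s['tcp_pos'],math.degrees(math.atan2(R[1,0],R[0,0])),shift((.498,-.2275,.0775)))
E
```

```text
time_s: 34.55
tcp_pos: [0.4993, -0.227, 0.1387]
ee_rot: [[0.989, -0.147, 0.004], [-0.147, -0.989, -0.001], [0.004, 0.0, -1.0]]
wrist_force: [0.3, -0.3, 0.3]
gripper_width: 0.602
[ 0.49927975 -0.22704349  0.13869677] -8.462225053883293 [-0.12041033  0.0506564   6.09905208]
[ 0.49904003 -0.22713482  0.13849455] -8.479021149188595 [-0.09218118  0.04451491  6.07454666]
[ 0.49878439 -0.22716558  0.13824811] -8.495319553361796 [-0.0688708   0.03766285  6.04290346]
```

```bash
python3 -m handwheel '[[-0.07,0.04,3,0,0.6],[0,0,2.95,0,0.6],[0,0,0,0,0.6],[0,0,0,0,0.6],[0,0,0,0,0],[0,0,0,0,0],[0,0,0,0,0],[0,0,0,0,0]]'; python3 -m handwheel '[[0,0,-4,0,0],[0,0,-4,0,0],[0,0,-3,-9,0],[0,0,0,-4.5,0],[0,0,0,0,0],[0,0,0,0,0]]'
python3 - <<'E'
from h import *
s=sense();print(s['tcp_pos'],shift((.429,-.0024,.188)))
E
```

```text
time_s: 35.7
tcp_pos: [0.4976, -0.2277, 0.0778]
ee_rot: [[0.989, -0.148, 0.001], [-0.148, -0.989, -0.001], [0.001, 0.0, -1.0]]
wrist_force: [-0.6, -0.8, 3.6]
gripper_width: 0.347
time_s: 36.45
tcp_pos: [0.4967, -0.2273, 0.1861]
ee_rot: [[0.996, 0.086, -0.002], [0.086, -0.996, 0.001], [-0.002, -0.001, -1.0]]
wrist_force: [-0.4, 0.3, -2.9]
gripper_width: 0.337
[ 0.49666267 -0.2272506   0.18613123] [ -4.81787516 -22.98169585  -0.15791327]
```

```bash
python3 -m handwheel '[[-1.2,-5.75,0,0,0],[-1.2,-5.75,0,0,0],[-1.2,-5.75,0,0,0],[-1.2,-5.7,0,0,0],[0,0,0,0,0],[0,0,0,0,0],[0,0,0,0,0]]'
python3 -c "
from h import *
shank('w17',10)"
```

```text
time_s: 37.33
tcp_pos: [0.4297, -0.004, 0.1868]
ee_rot: [[0.996, 0.085, -0.001], [0.085, -0.996, -0.0], [-0.001, 0.0, -1.0]]
wrist_force: [0.0, -0.3, -2.5]
gripper_width: 0.344
tcp [ 0.4297 -0.004   0.1868] yaw 4.86 F [ 0.  -0.3 -2.5]
90 [(284, -11), (294, 14), (302, -39), (305, 12), (312, 8), (324, -10), (327, 32)]
110 [(283, -25), (296, 26), (302, -39), (305, 11), (307, 11), (324, -9), (327, 31)]
130 [(282, -26), (294, 27), (302, -37), (306, 12), (311, 9), (321, -10), (326, 31)]
150 [(283, -25), (296, 26), (302, -36), (306, 12), (323, -10), (326, 33)]
170 [(282, -21), (294, 18), (303, -35), (306, 12), (310, 9), (324, -13), (329, 20), (335, -10), (338, 11)]
190 [(296, 10), (299, -10), (302, -12), (305, 15), (321, -14), (324, -10), (327, 9), (333, -10), (336, 10), (341, 20), (353, -8)]
210 [(302, -7), (305, 16), (324, -14), (337, -11), (345, 31), (353, -22)]
230 [(305, 15), (323, -14), (337, 8), (340, -12), (343, 26), (347, -9), (349, 8), (352, -20)]
250 [(303, -16), (313, 7), (325, 15), (336, 22), (343, -21), (347, 21), (352, -19)]
270 [(276, 9), (283, -45), (304, 14), (324, -10), (345, 43), (349, -21), (357, 19)]
col [(28, 15), (31, -31), (48, 31), (69, 8)]
```

```bash
python3 -m handwheel '[[0,-0.1,2.7,-0.15,0],[0,0,2.65,0,0],[1.5,0,0,0,0],[1.2,0,0,0,0],[0,0,0,0,0],[0.6,0,0,0,0],[0.6,0,0,0,0],[0.6,0,0,0,0],[0,0,0,0,0]]'; python3 -m handwheel '[[0.4,0,0,0,0],[0.4,0,0,0,0],[0.4,0,0,0,0],[0.4,0,0,0,0],[0,0,0,0,0],[0,0,0,0,0]]'
python3 - <<'E'
from h import *
im,p,s=shank('w18',10)
g=cv2.GaussianBlur(im,(3,3),0).astype(float).mean(2)
for r in range(20,185,6):
    d=np.diff(g[r-1:r+2].mean(0))
    print(r,[(i,int(d[i])) for i in range(235,400) if abs(d[i])>11 and abs(d[i])>=abs(d[i-1]) and abs(d[i])>=abs(d[i+1])])
E
```

```text
time_s: 38.5
tcp_pos: [0.4748, 0.0022, 0.1337]
ee_rot: [[0.996, 0.09, 0.0], [0.09, -0.996, 0.0], [0.0, -0.0, -1.0]]
wrist_force: [0.3, 0.1, -2.4]
gripper_width: 0.342
time_s: 39.25
tcp_pos: [0.49, 0.0034, 0.1335]
ee_rot: [[0.996, 0.089, -0.0], [0.089, -0.996, -0.0], [-0.0, 0.0, -1.0]]
wrist_force: [0.8, -0.7, -2.0]
gripper_width: 0.338
tcp [0.49   0.0034 0.1335] yaw 5.13 F [ 0.8 -0.7 -2. ]
90 [(288, -15), (305, 13)]
110 [(300, -7), (305, 9), (322, -8)]
130 [(277, -9), (289, -10), (304, 17), (325, -16), (337, 8)]
150 []
170 [(291, -22), (302, -9), (305, 15), (321, -11), (323, -10), (326, 27)]
190 [(273, 9), (279, 10), (289, -25), (302, -13), (305, 15), (323, -12), (326, 33)]
210 [(278, -7), (302, -9), (305, 15), (324, -14)]
230 [(305, 15), (323, -13), (353, 16)]
250 [(303, -15), (312, 9), (321, -13), (325, 18), (354, 29)]
270 [(283, -27), (304, 14), (324, -10), (346, 27), (354, 32)]
col [(26, -15), (41, 47), (60, -49), (67, 19), (108, -30), (111, 18), (135, -12)]
20 [(252, -32), (282, -26), (351, 30), (378, 33)]
26 [(253, -32), (285, -14), (345, 14), (378, 31)]
32 [(253, -32), (302, -
[... 915 characters left out ...]
(289, -20), (304, 17), (324, -12), (374, 31)]
134 [(259, -32), (264, -22), (304, 18), (311, 11), (325, -22), (337, 21), (374, 30)]
140 [(259, -32), (264, -19), (368, 12), (374, 30)]
146 [(259, -32), (267, -21), (368, 14), (373, 29)]
152 [(259, -32), (266, -20), (369, 14), (373, 31)]
158 [(260, -29), (265, -20), (279, 19), (290, -23), (304, 17), (308, 12), (324, -14), (354, -22), (368, 18), (373, 30)]
164 [(260, -31), (290, -22), (304, 18), (308, 11), (324, -14), (373, 26)]
170 [(291, -25), (302, -12), (305, 14), (323, -11), (326, 32)]
176 [(239, -19), (248, 18), (291, -25), (302, -11), (305, 13), (321, -17), (326, 32)]
182 [(258, 17), (290, -28), (302, -13), (305, 14), (323, -11), (326, 34)]
```

```bash
python3 -m handwheel '[[0,0.09,0,0,0],[0.4,0,0,0,0],[0.4,0,0,0,0],[0.4,0,0,0,0],[0.4,0,0,0,0],[0,0,0,0,0]]'; python3 -m handwheel '[[0.4,0,0,0,0],[0.4,0,0,0,0],[0.4,0,0,0,0],[0,0,0,0,0]]'; python3 -m handwheel '[[0.2,0,0,0,0],[0.2,0,0,0,0],[0,0,0,0,0]]'; python3 -m handwheel '[[0.2,0,0,0,0],[0.2,0,0,0,0],[0,0,0,0,0]]';  python3 -m handwheel '[[0.2,0,0,0,0],[0,0,0,0,0]]'
```

```text
time_s: 40.05
tcp_pos: [0.5066, 0.004, 0.1336]
ee_rot: [[0.996, 0.089, 0.0], [0.089, -0.996, 0.0], [0.0, -0.0, -1.0]]
wrist_force: [0.6, -0.0, -3.1]
gripper_width: 0.344
time_s: 40.55
tcp_pos: [0.5185, 0.0051, 0.1336]
ee_rot: [[0.996, 0.089, 0.0], [0.089, -0.996, 0.0], [0.0, -0.0, -1.0]]
wrist_force: [-1.2, 0.5, -2.2]
gripper_width: 0.344
time_s: 40.92
tcp_pos: [0.5221, 0.0054, 0.1335]
ee_rot: [[0.996, 0.09, -0.0], [0.09, -0.996, -0.0], [-0.0, 0.0, -1.0]]
wrist_force: [-0.9, -0.2, -2.0]
gripper_width: 0.343
time_s: 41.3
tcp_pos: [0.5236, 0.0054, 0.133]
ee_rot: [[0.996, 0.089, -0.006], [0.089, -0.996, -0.001], [-0.007, 0.001, -1.0]]
wrist_force: [-6.8, 1.9, 0.7]
gripper_width: 0.342
time_s: 41.55
tcp_pos: [0.524, 0.0052, 0.1324]
ee_rot: [[0.996, 0.089, -0.01], [0.089, -0.996, -0.002], [-0.01, 0.001, -1.0]]
wrist_force: [-10.0, 1.1, 1.2]
gripper_width: 0.345
```

```bash
python3 -m handwheel '[[0.1,0,0,0,0],[0,0,0,0,0],[-2,0,0,0,0],[-5,0,0,0,0],[-5.1,0,0,0,0],[0,0,-4,0,0],[0,0,-3.2,4,0],[4.7,0,0,0,0],[3.5,-4,0,0,0],[3.5,-4.5,0,0,0]]'; python3 -m handwheel '[[3.1,-5.9,0,0,0],[0,0,0,0,0],[0,0,0,0,0]]'
python3 - <<'E'
from h import *
for i in range(2):
    im,p,s=shank('w19',10) if i else (cams.capture('wrist'),0,sense());print(s['tcp_pos'],shift((.5495,.1423,.152)))
E
```

```text
time_s: 42.8
tcp_pos: [0.5255, 0.0832, 0.2062]
ee_rot: [[1.0, 0.018, 0.002], [0.018, -1.0, 0.001], [0.002, -0.001, -1.0]]
wrist_force: [-0.2, -1.0, -2.6]
gripper_width: 0.343
time_s: 43.18
tcp_pos: [0.5516, 0.1385, 0.2051]
ee_rot: [[1.0, 0.02, -0.001], [0.02, -1.0, -0.0], [-0.001, 0.0, -1.0]]
wrist_force: [-0.5, 0.2, -2.9]
gripper_width: 0.342
[0.55137952 0.13793545 0.20534692] [-0.17527177 -0.44194208  5.33467155]
tcp [0.5514 0.1379 0.2053] yaw 1.12 F [-0.8  0.1 -3.2]
90 [(301, -40), (304, 11), (307, 12), (320, -9), (323, -9), (326, 32)]
110 [(279, -23), (292, 21), (301, -31), (304, 10), (307, 12), (320, -17), (326, 24), (335, 8)]
130 [(280, -22), (294, 26), (301, -28), (305, 13), (323, -12), (326, 25), (335, 16)]
150 [(283, -26), (294, 27), (301, -28), (305, 13), (309, 10), (323, -11), (326, 24), (332, -7), (335, 15)]
170 [(283, -25), (294, 27), (302, -30), (305, 13), (323, -12), (326, 27), (334, 11)]
190 [(286, -28), (301, 38), (305, 14), (323, -12), (326, 19), (331, -29), (334, 18)]
210 [(287, -31), (302, 29), (324, -17), (333, 45), (345, -29)]
230 [(299, -29), (303, 38), (323, -15), (333, 39), (344, -32)]
250 [(298, -28), (303, 19), (310, 13), (320, -9), (322, -10), (326, 8), (333, 10)]
270 [(283, -47), (304, 15), (324, -12), (345, 58)]
col [(66, -17)]
[0.55137952 0.13793545 0.20534692] [-0.17602542 -0.47309748  5.35778668]
```

```bash
python3 -m handwheel '[[-0.17,-0.38,2,0,0],[0,0,2,0,0],[0,0,1.3,0,0],[0,0,0,0,0],[0,0,0,0,0]]'
python3 - <<'E'
from h import *
s=sense();print(shift((.5495,.1417,.14)))
im=cams.capture('wrist');cv2.imwrite('pics/w20.png',im[:,:,::-1])
a=im[140:290,240:390,::-1];b=cv2.imread('pics/w9.png')[140:290,240:390]
cv2.imwrite('pics/c20.png',cv2.resize(np.hstack([a,b]),(800,400),interpolation=cv2.INTER_CUBIC))
E
```

```text
time_s: 43.9
tcp_pos: [0.5506, 0.1421, 0.1535]
ee_rot: [[1.0, 0.02, 0.002], [0.02, -1.0, 0.001], [0.002, -0.0, -1.0]]
wrist_force: [-0.3, -0.4, -2.0]
gripper_width: 0.344
[-0.11259919  0.0409619   1.34600712]
```

View pics/c20.png

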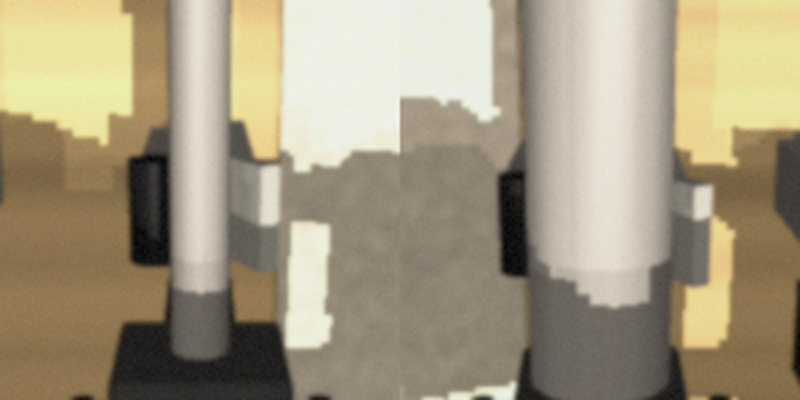

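The thin shank hangs between the nose (150,210) and prong (255,215), like bolt_25 did before it snapped in. Pressing down.

```bash
python3 -m handwheel '[[-0.05,0,0.5,0,0],[0,0,0.4,0,0],[0,0,0.3,0,0],[0,0,0,0,0],[0,0,0,0,0]]'; python3 -m handwheel '[[0,0,0.3,0,0],[0,0,0.2,0,0],[0,0,0,0,0]]'; python3 -m handwheel '[[0,0,0.2,0,0],[0,0,0.2,0,0],[0,0,0,0,0]]'
```

```text
time_s: 44.58
tcp_pos: [0.5496, 0.1422, 0.1406]
ee_rot: [[1.0, 0.02, 0.0], [0.02, -1.0, -0.0], [0.0, 0.0, -1.0]]
wrist_force: [0.8, -0.5, -3.3]
gripper_width: 0.343
time_s: 44.95
tcp_pos: [0.5494, 0.1421, 0.1353]
ee_rot: [[1.0, 0.02, -0.001], [0.02, -1.0, -0.0], [-0.001, 0.0, -1.0]]
wrist_force: [-0.6, 0.3, -2.3]
gripper_width: 0.346
time_s: 45.32
tcp_pos: [0.5497, 0.1419, 0.1317]
ee_rot: [[1.0, 0.02, 0.0], [0.02, -1.0, -0.0], [0.0, 0.0, -1.0]]
wrist_force: [0.2, -2.0, -1.2]
gripper_width: 0.341
```

```bash
python3 -m handwheel '[[0,0,0.2,0,0],[0,0,0.2,0,0],[0,0,0,0,0]]'; python3 -m handwheel '[[0,0,0.2,0,0],[0,0,0.2,0,0],[0,0,0,0,0]]'; python3 -m handwheel '[[0,0,0.2,0,0],[0,0,0,0,0]]'; python3 -m handwheel '[[0,0,0.15,0,0],[0,0,0,0,0]]'
```

```text
time_s: 45.7
tcp_pos: [0.5493, 0.1419, 0.1272]
ee_rot: [[1.0, 0.019, -0.001], [0.019, -1.0, -0.0], [-0.001, 0.0, -1.0]]
wrist_force: [0.5, -2.1, -1.5]
gripper_width: 0.342
time_s: 46.08
tcp_pos: [0.5493, 0.1424, 0.1231]
ee_rot: [[1.0, 0.02, -0.001], [0.02, -1.0, 0.0], [-0.001, -0.0, -1.0]]
wrist_force: [0.3, -1.5, -3.6]
gripper_width: 0.343
time_s: 46.32
tcp_pos: [0.5495, 0.1425, 0.1226]
ee_rot: [[1.0, 0.021, 0.0], [0.021, -1.0, 0.0], [0.0, -0.0, -1.0]]
wrist_force: [-2.6, -0.5, 4.1]
gripper_width: 0.339
time_s: 46.58
tcp_pos: [0.5495, 0.1425, 0.1225]
ee_rot: [[1.0, 0.021, 0.001], [0.021, -1.0, -0.0], [0.001, 0.0, -1.0]]
wrist_force: [-5.2, -0.5, 13.0]
gripper_width: 0.345
```

Bottomed at the same height as the others. Release, retreat, and check.

```bash
python3 -m handwheel '[[0,0,-0.25,0,0.5],[0,0,0,0,0.5],[0,0,0,0,0.5],[0,0,-2,0,0.5],[0,0,-4,0,0.5],[-4,0,-3,0,0.5],[0,0,0,0,0.5],[0,0,0,0,0.5]]'
cat > chk.py <<'E'
from h import *
import sys
def chk(name,c,r):
    p=cams.camera_params('wrist');im=cams.capture('wrist')[:,:,::-1].copy();cv2.imwrite(f'pics/{name}.png',im)
    g=cv2.GaussianBlur(im,(3,3),0).astype(float).mean(2);a=np.array([math.cos(.0192),math.sin(.0192),0]);c=np.array(c)
    P=[proj(p,c+a*.064+[0,0,r-.0015]),proj(p,c-a*.021+[0,0,r]),proj(p,c-a*.065+[0,0,.015]),proj(p,c)]
    print('pred tip,junction,rear,clip',[q.round(1).tolist() for q in P])
    u=int(P[0][0])-2;d=np.diff(g[:330,u-3:u+4].mean(1));print('rows',[(i,int(d[i])) for i in range(1,328) if abs(d[i])>9 and abs(d[i])>=abs(d[i-1]) and abs(d[i])>=abs(d[i+1])])
    for rr in (int(P[3][1])-40,int(P[3][1])-25,int(P[3][1])-8,int(P[3][1])):
        d=np.diff(g[rr-2:rr+3].mean(0));print(rr,[(i,int(d[i])) for i in range(u-45,u+45) if abs(d[i])>9 and abs(d[i])>=abs(d[i-1]) and abs(d[i])>=abs(d[i+1])])
E
python3 -c "
from chk import *
chk('w21',(.592,.144,.06),.005)"
```

```text
time_s: 47.58
tcp_pos: [0.5097, 0.1414, 0.2123]
ee_rot: [[1.0, 0.02, 0.0], [0.02, -1.0, 0.0], [0.0, -0.0, -1.0]]
wrist_force: [-0.1, -0.1, 0.3]
gripper_width: 0.501
pred tip,junction,rear,clip [[315.9, 20.8], [315.8, 168.9], [315.8, 237.8], [315.8, 135.2]]
rows [(17, -16), (166, -47), (169, 10), (208, -13), (234, 20), (265, 35)]
95 [(298, -25), (308, 18), (318, -16), (322, 19), (341, 15)]
110 [(298, -24), (308, 17), (318, -17), (322, 21), (341, 15)]
127 [(285, -25), (293, -32), (308, 48), (318, -26), (322, 9), (333, 23), (338, -9), (341, 13)]
135 [(285, -20), (293, -29), (303, -9), (308, 48), (318, -19), (332, 24), (338, -11), (340, 15)]
```

```bash
python3 -m handwheel '[[0,-3,-4,0,0.5],[0,-5,-4,0,0.5],[0,-3,0,0,0.5],[0,0,0,0,0.5],[0,0,0,0,0.5]]'
python3 -c "
from chk import *
chk('w22',(.5887,.3297,.06),.0125);chk('w23',(.591,.2062,.06),.0075)
a=cv2.imread('pics/top0.png');b=cams.capture('top')[:,:,::-1].copy()
d=cv2.GaussianBlur(cv2.absdiff(a,b).max(2),(5,5),0)
for n,(u,v) in dict(padlock=(342,186),can=(239,287),driver=(295,300),wrench=(258,175),cyl=(182,293),blue=(463,262),orange=(483,310)).items(): print(n,d[v-10:v+11,u-10:u+11].mean().round(1))
"
```

```text
time_s: 48.25
tcp_pos: [0.5074, 0.2496, 0.29]
ee_rot: [[1.0, 0.019, -0.002], [0.019, -1.0, -0.002], [-0.003, 0.002, -1.0]]
wrist_force: [-0.4, -1.0, -0.4]
gripper_width: 0.502
pred tip,junction,rear,clip [[214.3, 46.1], [222.6, 159.6], [225.9, 211.7], [224.2, 133.2]]
rows [(31, -10), (148, -27), (165, -9), (200, 13), (269, 11), (271, 13), (311, -59)]
93 [(201, -27), (204, 10), (224, -9), (230, -13), (235, 22)]
108 [(203, -28), (206, 9), (232, -13), (236, 29)]
125 [(195, -58), (202, -9), (207, 42), (226, -9), (229, -9), (231, -9), (239, 22), (244, -38), (252, 34)]
133 [(196, -60), (208, 41), (227, -9), (231, -9), (239, 24), (245, -38), (253, 30)]
pred tip,junction,rear,clip [[373.2, 47.8], [368.6, 159.2], [367.6, 211.7], [368.5, 133.4]]
rows [(47, -12), (158, -31), (180, -15), (210, 60), (288, -47)]
93 [(346, -24), (362, 16), (366, 14), (375, -11), (378, 13), (414, -23)]
108 [(345, -24), (361, 16), (365, 14), (373, -11), (377, 15), (413, -24)]
125 [(336, -23), (347, -17), (362, 43), (375, -25), (378, 20), (387, 22), (401, -24), (414, -16)]
133 [(336, -24), (347, -18), (358, -9), (361, 43), (375, -21), (378, 16), (387, 23), (401, -22), (413, -15)]
padlock 8.1
can 8.1
driver 8.6
wrench 8.7
cyl 11.4
blue 8.0
orange 8.0
```

```bash
python3 -m handwheel '[[0,0,0,0,0.5],[0,0,0,0,0.5],[0,0,0,0,0.5]]'
python3 -c "
from chk import *
chk('w24',(.5887,.3297,.06),.0125)
"
```

```text
time_s: 48.78
tcp_pos: [0.5074, 0.25, 0.2918]
ee_rot: [[1.0, 0.02, 0.0], [0.02, -1.0, 0.0], [0.0, -0.0, -1.0]]
wrist_force: [0.8, 0.3, -0.0]
gripper_width: 0.501
pred tip,junction,rear,clip [[216.3, 47.6], [224.3, 160.1], [227.5, 211.9], [225.9, 134.0]]
rows [(33, -11), (148, -28), (167, -9), (201, 14), (272, 16), (311, -55)]
93 [(202, -27), (206, 9), (231, -13), (236, 19)]
108 [(205, -27), (208, 10), (225, -9), (229, -9), (233, -13), (237, 31)]
125 [(197, -57), (209, 43), (232, -10), (240, 25), (246, -35), (254, 26)]
133 [(198, -58), (210, 42), (229, -9), (233, -10), (241, 22), (246, -41), (254, 34)]
```

Run:
```python
from h import *
import pickle
p0,_=pickle.load(open('w10.pkl','rb'));p5,_=pickle.load(open('w15.pkl','rb'));p1=cams.camera_params('wrist');im=cams.capture('wrist')[:,:,::-1]
cv2.imwrite('pics/w25.png',im)
def cols(im,us,n):
    g=cv2.GaussianBlur(im,(3,3),0).astype(float).mean(2)
    for u in us:
        d=np.diff(g[:330,u-2:u+3].mean(1));print(n,u,[(i,int(d[i])) for i in range(1,328) if abs(d[i])>6 and abs(d[i])>=abs(d[i-1]) and abs(d[i])>=abs(d[i+1])])
cols(cv2.imread('pics/w10.png'),(306,314,320),'w10')
cols(im,(212,216,220,224,228),'w25')
for n,p in(('w10',p0),('w25',p1),('w15',p5)):
    print(n,[proj(p,q).round(1).tolist() for q in((.6527,.3315,.071),(.5677,.3293,.0725),(.5237,.3285,.075),(.5237,.3285,.045),(.5677,.3293,.075))])
# left part of w15
g=cv2.GaussianBlur(cv2.imread('pics/w15.png'),(3,3),0).astype(float).mean(2)
for u in (110,120,130,140):
    d=np.diff(g[:330,u-2:u+3].mean(1));print('w15',u,[(i,int(d[i])) for i in range(1,328) if abs(d[i])>8 and abs(d[i])>=abs(d[i-1]) and abs(d[i])>=abs(d[i+1])])
```

```text
w10 306 [(26, -20), (175, -36), (208, -13), (241, 30), (264, 28)]
w10 314 [(25, -13), (28, 6), (175, -40), (207, -12), (227, 11), (241, 17), (264, 33)]
w10 320 [(25, -10), (175, -36), (198, -13), (241, 24), (264, 29)]
w25 212 [(33, -9), (146, 26), (149, -32), (167, -10), (272, 23), (311, -60)]
w25 216 [(33, -14), (148, -29), (167, -8), (201, 24), (269, 15), (311, -46)]
w25 220 [(34, -24), (148, -34), (165, -11), (201, 27), (266, 14), (312, -10), (325, -17)]
w25 224 [(35, -18), (147, -39), (164, -11), (200, 20), (259, 10), (263, 13)]
w25 228 [(38, -8), (50, -14), (147, -37), (165, -11), (200, 19), (203, 12), (258, 15)]
w10 [[313.6, 26.9], [314.7, 177.0], [314.7, 243.5], [314.8, 231.7], [314.7, 177.4]]
w25 [[215.7, 47.6], [224.3, 160.1], [227.5, 211.9], [234.8, 205.2], [223.6, 160.3]]
w15 [[96.2, 16.1], [120.8, 170.0], [129.8, 238.1], [149.7, 226.7], [118.8, 170.4]]
w15 110 [(15, -16), (167, -38), (235, 36), (252, -21), (314, -23)]
w15 120 [(18, -29), (168, -45), (235, 44), (250, -18), (311, -39)]
w15 130 [(24, -15), (168, -45), (201, -11), (235, 51), (243, -17), (311, -38)]
w15 140 [(41, -25), (48, -11), (117, 35), (152, -20), (167, -26), (198, -11), (235, 32), (311, -39)]
```

Run:
```python
from h import *
p=cams.camera_params('wrist')
for dz in(-.01,0,.01,.02):
    print(dz,pz(p,215,33.5,.071+dz)[:2].round(4),pz(p,222,148,.0725+dz)[:2].round(4),pz(p,222,201,.075+dz)[:2].round(4),'w@row93',[round((pz(p,u,93,.06+dz)[1]-pz(p,u+33.5,93,.06+dz)[1])*1000,1) for u in(202.5,)])
im=cv2.imread('pics/w25.png');g=cv2.GaussianBlur(im,(3,3),0).astype(float).mean(2)
for r in (60,75,90,105,115,122,140,146,155,175,190):
    d=np.diff(g[r-1:r+2].mean(0));print(r,[(i,int(d[i])) for i in range(190,262) if abs(d[i])>6 and abs(d[i])>=abs(d[i-1]) and abs(d[i])>=abs(d[i+1])])
g=cv2.GaussianBlur(cv2.imread('pics/w21.png'),(3,3),0).astype(float).mean(2)
p21=p
for u in (20,35,50,65):
    d=np.diff(g[:330,u-2:u+3].mean(1));print('w21',u,[(i,int(d[i])) for i in range(1,328) if abs(d[i])>8 and abs(d[i])>=abs(d[i-1]) and abs(d[i])>=abs(d[i+1])])
s=cams.camera_params('side');print('side px',[proj(s,q).round(1).tolist() for q in((.6527,.3315,.06),(.5677,.3293,.06),(.5237,.3285,.06))])
```

```text
-0.01 [0.6646 0.3339] [0.577  0.3332] [0.5313 0.3353] w@row93 [np.float64(28.7)]
0 [0.6623 0.3314] [0.5775 0.3307] [0.5332 0.3328] w@row93 [np.float64(27.9)]
0.01 [0.6601 0.3289] [0.578  0.3282] [0.5351 0.3302] w@row93 [np.float64(27.0)]
0.02 [0.6578 0.3264] [0.5784 0.3257] [0.537  0.3276] w@row93 [np.float64(26.2)]
60 [(197, -31), (200, 9), (207, 8), (217, -8), (221, -8), (223, -8), (227, -14), (232, 33)]
75 [(200, -29), (203, 10), (211, 7), (221, -8), (224, -8), (229, -14), (234, 27)]
90 [(202, -30), (205, 9), (212, 7), (222, -8), (228, -9), (231, -14), (235, 29)]
105 [(205, -25), (208, 9), (214, 6), (225, -9), (230, -10), (233, -13), (237, 31)]
115 [(206, -27), (209, 10), (215, 6), (226, -8), (229, -8), (234, -12), (239, 20)]
122 [(197, -30), (207, -12), (209, 26), (227, -8), (229, -8), (232, -10), (240, 25), (245, -18), (250, 8), (254, 7)]
140 [(198, -53), (202, 8), (205, -8), (211, 38), (233, -14), (238, -6), (241, 24), (246, -39), (254, 26)]
146 [(199, -39), (211, 10), (213, 13), (230, -11), (234, -9), (242, 18), (246, -14), (249, 7)]
155 [(206, -43), (241, -16), (248, 36)]
175 [(209, -27), (250, 25)]
190 [(212, -28), (246, -6), (252, 26)]
w21 20 [(20, -8), (23, -9), (25, -8), (153, -44), (223, 42), (300, -11), (303, 12), (308, -66)]
w21 35 [(28, -23), (45, 16), (49, -17), (74, -9), (75, -9), (116, 25), (152, -37), (222, 48), (290, -18), (309, -25)]
w21 50 [(28, -26), (48, -14), (118, -17), (151, -11), (221, 44), (279, -21)]
w21 65 [(30, -9), (49, 13), (118, -13), (150, -14), (218, 56), (268, -15)]
side px [[310.1, 145.1], [286.1, 149.0], [273.4, 151.0]]
```

Checking caught something: bolt_25 was correct at 16 s and 32 s, but by 47 s it had slid about 9.6 mm forward along its axis. It is still level, at seat height, with the nose over it. This looks like the announced knock. 9.6 mm is at the edge of the 10 mm tolerance, so I'll draw it back along the clip without lifting it out.

```bash
python3 -m handwheel '[[2.4,-3.8,0,0,0.5],[2.4,-3.9,0,0,0.5],[0,0,4,0,0.5],[0,0,4,0,0.5],[0,0,2,0,0.5],[0,0,0,0,0.5],[0,0,0,0,0.5],[0,0,0,0,0.5]]'
python3 -c "
from h import *
for i in range(3): cams.capture('top');print(sense()['tcp_pos'],shift((.5545,.3277,.1255)))"
```

```text
time_s: 49.88
tcp_pos: [0.5544, 0.3285, 0.1933]
ee_rot: [[1.0, 0.02, 0.002], [0.02, -1.0, 0.002], [0.002, -0.002, -1.0]]
wrist_force: [-0.3, -0.1, -0.4]
gripper_width: 0.498
[0.55428813 0.32845492 0.19315498] [5.90942607e-03 8.74871618e-02 6.76538410e+00]
[0.55417563 0.3283877  0.19293793] [0.0196849 0.0794177 6.743725 ]
[0.55409072 0.32827291 0.19266991] [0.03118296 0.06595517 6.71696369]
```

```bash
python3 -m handwheel '[[0.03,0.05,3,0,0.5],[0,0,2.5,0,0.5],[0,0,1.1,0,0.5],[0,0,0,0,0.5],[0,0,0,0,0.5]]'; python3 -m handwheel '[[0,0,0,0,0],[0,0,0,0,0],[0,0,0,0,0],[0,0,0,0,0]]'; python3 -m handwheel '[[-0.3,0,0,0,0],[-0.3,0,0,0,0],[0,0,0,0,0]]'; python3 -m handwheel '[[-0.2,0,0,0,0],[-0.15,0,0,0,0],[0,0,0,0,0],[0,0,0,0,0]]'
```

```text
time_s: 50.65
tcp_pos: [0.5548, 0.3281, 0.1269]
ee_rot: [[1.0, 0.02, 0.002], [0.02, -1.0, 0.001], [0.002, -0.001, -1.0]]
wrist_force: [-0.8, 0.4, 0.3]
gripper_width: 0.498
time_s: 51.15
tcp_pos: [0.5542, 0.3273, 0.1264]
ee_rot: [[1.0, 0.02, 0.0], [0.02, -1.0, -0.0], [0.0, 0.0, -1.0]]
wrist_force: [-1.8, -2.4, 4.6]
gripper_width: 0.345
time_s: 51.52
tcp_pos: [0.5494, 0.328, 0.1264]
ee_rot: [[1.0, 0.02, 0.003], [0.02, -1.0, 0.002], [0.003, -0.002, -1.0]]
wrist_force: [5.2, -1.4, 2.9]
gripper_width: 0.346
time_s: 52.02
tcp_pos: [0.546, 0.3279, 0.1263]
ee_rot: [[1.0, 0.02, 0.003], [0.02, -1.0, 0.002], [0.003, -0.002, -1.0]]
wrist_force: [5.5, -2.3, 2.4]
gripper_width: 0.341
```

```bash
python3 -m handwheel '[[-0.1,0,0,0,0],[0,0,0.2,0,0],[0,0,0,0,0],[0,0,-0.2,0,0.5],[0,0,0,0,0.5],[0,0,0,0,0.5],[0,0,-2,0,0.5],[0,0,-4,0,0.5],[-4,0,-3,0,0.5]]'; python3 -m handwheel '[[0,0,0,0,0.5],[0,0,0,0,0.5],[0,0,0,0,0.5]]'
python3 -c "
from chk import *
chk('w26',(.5887,.3297,.06),.0125)"
python3 -m handwheel '[[0,4,-4,0,0.5],[0,4,-4,0,0.5],[0,0,0,0,0.5],[0,0,0,0,0.5],[0,0,0,0,0.5],[0,0,0,0,0.5],[0,0,0,0,0.5]]'
python3 -c "
from chk import *
chk('w27',(.5887,.3297,.06),.0125);chk('w28',(.591,.2062,.06),.0075);chk('w29',(.592,.144,.06),.005)"
```

```text
time_s: 53.15
tcp_pos: [0.5048, 0.3271, 0.2162]
ee_rot: [[1.0, 0.018, 0.001], [0.018, -1.0, 0.001], [0.001, -0.001, -1.0]]
wrist_force: [-0.7, 0.2, 0.7]
gripper_width: 0.497
time_s: 53.52
tcp_pos: [0.5038, 0.3263, 0.2141]
ee_rot: [[1.0, 0.019, -0.002], [0.019, -1.0, -0.002], [-0.002, 0.002, -1.0]]
wrist_force: [-0.1, -1.2, 0.2]
gripper_width: 0.5
pred tip,junction,rear,clip [[314.0, 11.9], [314.1, 165.2], [314.2, 233.0], [314.1, 130.5]]
rows [(10, -11), (163, -40), (205, -13), (230, 21), (265, 33)]
90 [(285, -40), (293, 11), (326, -10), (329, 20)]
105 [(285, -35), (295, 11), (324, -15), (330, 21)]
122 [(275, -27), (280, -33), (286, 9), (290, -9), (296, 46), (326, -10), (328, -11), (333, 16), (343, 23)]
130 [(275, -28), (281, -37), (296, 46), (327, -11), (333, 14), (343, 25)]
time_s: 54.45
tcp_pos: [0.5052, 0.247, 0.295]
ee_rot: [[1.0, 0.02, -0.001], [0.02, -1.0, -0.001], [-0.001, 0.001, -1.0]]
wrist_force: [0.9, -0.1, 0.4]
gripper_width: 0.497
pred tip,junction,rear,clip [[213.1, 44.7], [221.3, 156.7], [224.5, 208.2], [222.9, 130.7]]
rows [(155, -30), (165, -11), (206, 25), (271, 19)
[... 639 characters left out ...]
352, 9), (355, -9), (359, 43), (372, -24), (375, 20), (384, 23), (398, -23), (411, -16)]
131 [(334, -24), (345, -18), (351, 9), (358, 42), (371, -21), (374, 15), (384, 21), (398, -22), (410, -16)]
pred tip,junction,rear,clip [[447.0, 47.7], [436.6, 156.7], [435.1, 208.7], [437.3, 131.4]]
rows [(14, -17), (18, 32), (45, -16), (118, -24), (142, 35), (153, -51), (156, 11), (206, 44), (311, -57)]
91 [(411, -23), (421, 24), (433, -21), (436, 18), (442, -10), (446, 16)]
106 [(410, -24), (419, 24), (431, -26), (435, 17), (441, -10), (444, 18)]
123 [(411, -16), (422, -13), (434, 49), (441, -29), (444, 16), (456, 21)]
131 [(410, -15), (422, -12), (427, 9), (433, 44), (441, -28), (444, 15), (455, 22)]
```

All three are seated where they should be (rows within 1–3 px of the prediction, about 2 mm), with the noses overlapping the shanks and the arm clear. Handing in.

```bash
python3 -c "
from station import job
print(job.finish_job())"
```

```text
the job is handed in; nothing more can be done
None
```

I sorted the three bolts that were there, in order bolt_25, bolt_15, bolt_10. bolt_20 was absent, and I left the blue and orange look-alikes alone. Each bolt went through the rings to its stop (10–13 N, within about 2 mm of the depth I expected), was drawn out, pressed into its own clip until it bottomed, and let go before I took the next. The job took about 54 s of the 210 s.

- **One repair:** after bolt_10 was in, a check showed that bolt_25 had slid about 9.6 mm forward in its clip. It was right at 16 s and 32 s, so this was probably the announced knock. I re-gripped its block and drew it back along the clip, without lifting it out; this was after the other two bolts were finished.
- **Last checks:** all three bolts sit within about 2–3 mm of their seated positions, level, with the jaw nose over the shank edge. The overlap on bolt_10 is small, only 1–2 px. The gripper was empty and clear of everything.
- **Other things on the bench:** I compared the top camera pictures from before and after, just before the repair. The padlock, oil can, screwdriver, wrench and both look-alikes showed only an even brightness difference. The lock cylinder differed slightly more (11 against 8); I put that down to shadow but did not look into it.
- **Limits of the checks:** I had used all 16 picture views by the time I seated bolt_10, so the last checks, including the one on the repair, rest on image measurements and force readings only.

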